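# Stand the tilted bottle in line in the bottle rack

### The job

Take the solvent bottle that leans in the sloping rest and set it upright, gently and without dropping it, between the rails of the bottle rack behind the two bottles standing there. Slide the row up and press it home against the end stop with a firm push that you can feel, but not a hard one, so that all three stand upright in single file, each touching the next and the first touching the stop; tip none of them and let go; leave the other things on the bench where they are.

Things in the scene. Friction and masses are not known exactly. Their poses are not given: they have to be found in the camera images.
- rack: fixed aluminium rack: floor plate 230 x 78 mm, its top at z = 8 mm; two rails along x, inner faces at y = -26 and +26 mm, 6 mm thick, tops at z = 30 mm, straight from x = -75 mm on, flaring outward to the open mouth at x = -115; steel end stop, face at x = +105, top at z = 58 mm. Origin: centre of its underside; x points from mouth to stop, z up
- end_stop: steel plate fixed across the rack's far end, 8 x 78 x 50 mm. Origin: on the rack floor at the middle of the face that the bottles meet (axes as the rack's)
- bottle_a: amber solvent bottle with paper label and black cap: body diameter 44 mm and straight from 0 to 74 mm, shoulder to 86, cap diameter 25 mm up to 105 mm; about 0.2 kg. Origin: centre of its underside; z along its axis to the cap. Stands in the rack, nearer the stop
- bottle_b: amber solvent bottle with paper label and black cap: body diameter 44 mm and straight from 0 to 74 mm, shoulder to 86, cap diameter 25 mm up to 105 mm; about 0.2 kg. Origin: centre of its underside; z along its axis to the cap. Stands in the rack behind bottle_a
- bottle_c: amber solvent bottle with paper label and black cap: body diameter 44 mm and straight from 0 to 74 mm, shoulder to 86, cap diameter 25 mm up to 105 mm; about 0.2 kg. Origin: centre of its underside; z along its axis to the cap. Starts leaning in the sloping rest, its axis 40 degrees above level, cap end up
- rest: fixed grey bench rest, base 140 x 74 x 8 mm, with a sloping steel V trough (78 mm long, no more than 42 mm wide, so both sides of the bottle are free) and a foot plate at its low end. Origin: centre of the base's underside; the trough rises 40 degrees towards +x; the foot of the bottle's axis lies at x = -35, z = 52 mm
- multimeter: black hand-held multimeter lying flat, 150 x 75 x 38 mm, origin under its centre; bystander
- solder_reel: grey reel, diameter 52, 32 mm high, standing flat, origin under its centre; bystander
- screwdriver: screwdriver lying on the bench, 150 mm long along its x, about 25 mm high; bystander
- mouse: grey computer mouse, 100 x 58 x 30 mm, origin under its centre; bystander
- flux_jar: short white jar with black lid, diameter 48, 42 mm high, origin under its centre; bystander
- tape_roll: roll of paper tape lying flat, diameter 80, 18 mm high, origin under its centre; bystander

How it is judged:
By the outcome, as a careful person would: the job done as asked, in the order asked, and still so for the second after the job is handed in, with the robot touching nothing.
It also fails if it takes over 48 s, if anything falls off the work surface, if the arm or the gripper's body presses on something with over 40 N, if the wrist force passes 120 N, or if a joint passes its speed limit or range.

### The arm

A 6-joint arm with a two-finger parallel gripper is mounted at the origin on the work surface. World frame = base frame: x ahead of the robot, y to its left, z up, the work surface at z = 0. Lengths are in mm, angles in degrees, forces in N, time in s.
With the tool pointing down it reaches from about 300 to 850 mm from the base axis. Payload 4.2 kg.
Tool frame: the origin (TCP) lies at the very end of the fingers, on their centre line; the grasp point (between the pads) lies 19 mm behind it; z points along the fingers, y is the line along which they close (so a half turn about z gives the same grasp; the last joint's range is limited). The gripper opens to 91 mm and grips with 3 to 60 N. Pads are 32 mm wide; open, the fingers measure 118 mm over their backs; the gripper's body (76 mm by 178 mm) begins 60 mm behind the grasp point.
Start: joints at [72.594, 18.312, 89.639, -0, 72.044, -1.146], TCP at [161.005, 552.015, 213.976] pointing down, gripper open.
Joint ranges: [-177.97, 177.97], [-48.28, 115.42], [12.27, 149.76], [-77.06, 257.06], [2.81, 150.46], [-146.56, 146.56]. Speed limits (degrees/s): [147.25, 147.25, 180, 180, 180, 180].

### API

Orientations are given as [roll, pitch, yaw] about the fixed x, y, z axes, in that order (R = Rz(yaw) Ry(pitch) Rx(roll)).
In Python, from workcell import env, grab_frame gives the robot as it stands. The module is installed in compiled form; this text tells all that it offers.
- The arm moves only by the tool move_arm, never from a script. Its argument "plan" is a list of rows, each an object of numbers: "tx", "ty", "tz": the shift along the tool's x, y, z in cm; "wx", "wy", "wz": the turn, a rotation vector about the tool's x, y, z in rad. In form: [{"tx": .., "ty": .., "tz": .., "wx": .., "wy": .., "wz": ..}, ...]. A call has 1 to 12 rows; each row shifts and turns the commanded pose from where the row before left it, along the tool's axes as they then stand; what a row does not reach is not made up. A row lasts 1/12 s, in which the tool goes at most 41.7 mm and 7.16 degrees, less where a joint would pass 70% of its speed; a pose out of reach is approached as far as the arm can. A call is refused whole if a number of a shift passes 4.17 or a number of a turn 0.125, either way. A call with a gripper value outside its range is refused whole. "gripper" is the finger opening in cm, from 0 to 9.12, set as the call begins (left out, the last holds). The fingers move at their own pace and stop on an object; "force" is the grip in N (left out, the last holds). Time passes only in rows, so rows that do not move let the fingers close. It gives the time, the measured TCP pose, the force, the opening and the grip force at its end, in the units of the state.
- env.state(): the state, without advancing time (a new reading comes with each control period).
- grab_frame(name): name is "scene" or "top" or "wrist"; returns a dict with "color" (420x560x3 uint8, red, green, blue), "vfov" (degrees; the focal length in pixels is half the picture's height over the tangent of half this angle, whatever the lens; pixels are square), "cx", "cy" (the principal point, pixels), "view" (4x4, takes a point from world to camera coordinates). Camera axes: x right, y up, looking along -z (the intrinsics and any distortion apply to the point x, -y, -z); pixel columns grow to the right and rows downward; lengths in mm; the calibration is good to about 2 mm. A picture is of the moment at which its call begins. There is no depth.
- env.job_done(): hands the job in; it is judged then, once.
The state is a dict: "time_s": time; "qpos": joint angles; "qvel": joint speeds; "effort": joint torques, N m; "ee_pos": TCP position; "ee_rot": TCP orientation; "force": force on the tool from outside, world axes, zero at the start; "torque": the same for the moment, N m; "gripper_width": finger opening in mm; "gripper_force": force on a finger pad.
Only numpy, scipy, OpenCV 4.12 (cv2) and the standard library are available. Lean on these libraries where they do the work, as an engineer would, in place of code of your own. Each camera call takes 0.05 s, during which the arm holds its last target. There are 200 camera calls.

## Working session

There is one attempt and no reset: what is moved stays moved. The work goes in short steps, Python scripts to look and compute and a tool call to move; the robot and the scene stay as the last step left them, time stands still between calls to the robot, and variables do not carry over. Pictures are saved under pics/ and viewed, at most 10 in all, crops included, and the job is handed in when it is done.

Besides the shell and the picture viewer there is one more tool, called after "Request:" in YAML: its name, and indented under it one key for each argument. move_arm: Moves the arm, as the interface text tells. Its arguments: {"type":"object","properties":{"plan":{"type":"array","items":{"type":"object","properties":{"tx":{"type":"number"},"ty":{"type":"number"},"tz":{"type":"number"},"wx":{"type":"number"},"wy":{"type":"number"},"wz":{"type":"number"}}}},"gripper":{"type":"number"},"force":{"type":"number"}},"required":["plan"]}

```bash
mkdir -p pics
cat > h.py <<'E'
import numpy as np, cv2
from workcell import env, grab_frame
def save(n,f): cv2.imwrite(f'pics/{n}.png',f['color'][:,:,::-1])
E
python3 - <<'E'
from h import *
import pickle
for n in ['scene','top','wrist']:
    f=grab_frame(n); save(n+'0',f); pickle.dump(f,open(n+'0.pkl','wb'))
    print(n,{k:(v if k!='view' else np.round(v,4).tolist()) for k,v in f.items() if k!='color'})
print(env.state())
E
```

```text
scene {'vfov': 45.371361855884714, 'cx': 286.91489107270155, 'cy': 206.95299622303426, 'view': [[-0.6208, 0.7836, -0.0224, 337.898], [-0.4206, -0.3089, 0.853, 158.5183], [0.6615, 0.539, 0.5214, -1577.4645], [0.0, 0.0, 0.0, 1.0]]}
top {'vfov': 51.96903871340705, 'cx': 280.55577394235576, 'cy': 211.61202538455413, 'view': [[0.0039, -0.9999, -0.0138, 22.6203], [0.9959, 0.0027, 0.0908, -516.5007], [-0.0907, -0.0141, 0.9958, -1061.7264], [0.0, 0.0, 0.0, 1.0]]}
wrist {'vfov': 65.3279016907637, 'cx': 279.08408140216676, 'cy': 212.8310197776987, 'view': [[0.2805, 0.9598, -0.0012, -573.8847], [-0.9182, 0.268, -0.2917, 32.5203], [-0.2796, 0.0829, 0.9565, -392.408], [0.0, 0.0, 0.0, 1.0]]}
{'time_s': 0.15, 'qpos': array([ 7.25925417e+01,  1.83417160e+01,  8.96883851e+01,  3.77182193e-04,
        7.20411245e+01, -1.14626479e+00]), 'qvel': array([ 0.05183687, -0.21755012, -0.22251988, -0.10589008,  0.0439977 ,
        0.03159198]), 'effort': array([-3.89552442e-04, -4.12775874e+01, -2.32157099e+01,  7.27298786e-02,
        4.34353156e-02, -9.56052372e-05]), 'ee_pos': array([160.90559458, 551.66360173, 213.34186243]), 'ee_rot': array([-1.79928796e+02, -1.78343985e-03,  1.63738689e+02]), 'force': array([ 0.56446728, -0.71826848, -0.78712383]), 'torque': array([ 0.01713204,  0.00357202, -0.00753618]), 'gripper_force': 0.0, 'gripper_width': 91.17257604803797}
```

View pics/scene0.png

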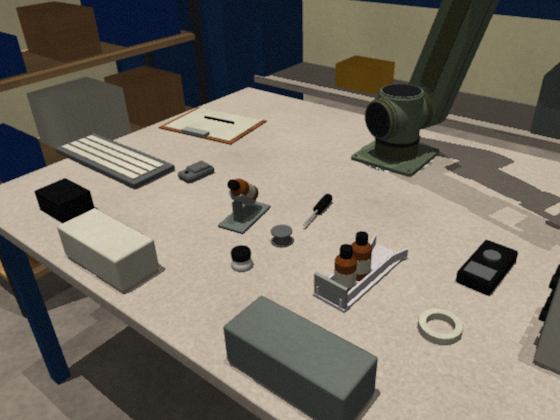

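View pics/top0.png

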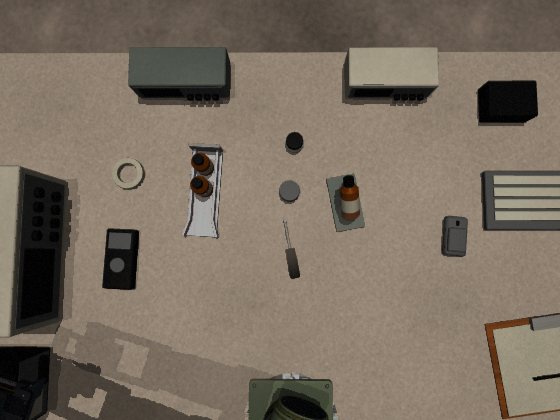

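The scene picture shows the rest with bottle_c around (243,200) and the rack with two bottles around (355,265). The top picture shows the rack around (205,190), with the stop at its upper end, and the rest around (346,203). I'll enlarge both to measure them.

Run:
```python
import cv2
a=cv2.imread('pics/top0.png')[130:250,175:375]; cv2.imwrite('pics/topc.png',cv2.resize(a,None,fx=4,fy=4,interpolation=cv2.INTER_CUBIC))
a=cv2.imread('pics/scene0.png')[170:310,215:415]; cv2.imwrite('pics/scenec.png',cv2.resize(a,None,fx=4,fy=4,interpolation=cv2.INTER_CUBIC))
```

```text
(no output)
```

View pics/topc.png

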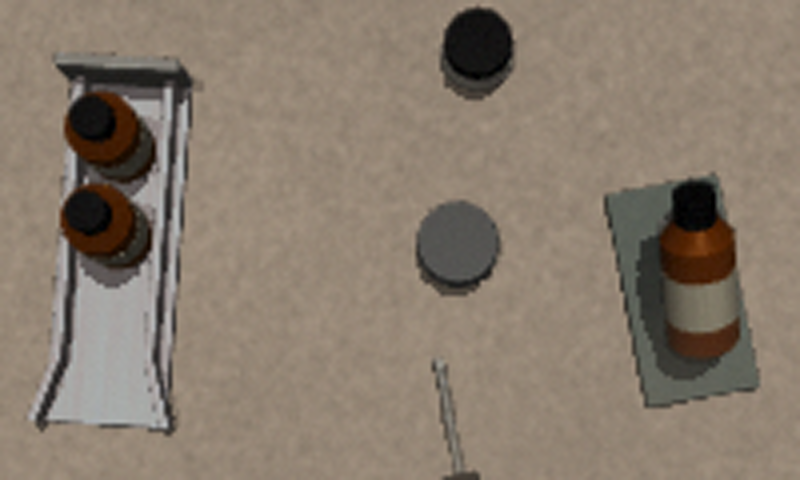

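View pics/scenec.png

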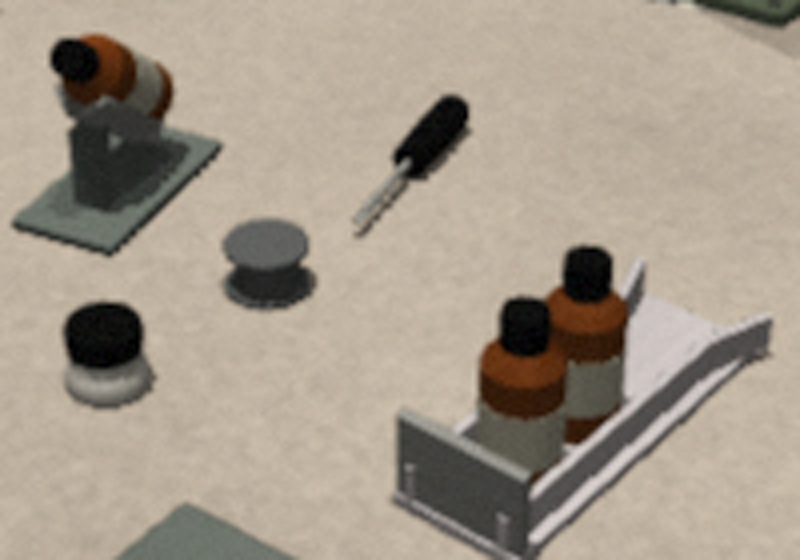

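```bash
cat >> h.py <<'E'
from scipy.optimize import least_squares
import pickle
def proj(f,P):
    c=f['view']@np.append(P,1); F=len(f['color'])/2/np.tan(np.radians(f['vfov'])/2)
    return np.array([f['cx']+F*c[0]/-c[2], f['cy']-F*c[1]/-c[2]])
def tri(obs):
    g=lambda P: np.concatenate([proj(f,P)-p for f,p in obs])
    r=least_squares(g,[500,0,50]); return r.x, np.abs(r.fun).max()
def T(p,P):
    c,s=np.cos(p[2]),np.sin(p[2]); return np.array([p[0]+c*P[0]-s*P[1],p[1]+s*P[0]+c*P[1],P[2]])
E
cat > m1.py <<'E'
from h import *
t=pickle.load(open('top0.pkl','rb')); s=pickle.load(open('scene0.pkl','rb'))
tp=lambda a,b:(t,np.array([(a+.5)/4-.5+175,(b+.5)/4-.5+130]))
sp=lambda a,b:(s,np.array([(a+.5)/4-.5+215,(b+.5)/4-.5+170]))
def fit(kp,g):
    r=least_squares(lambda p:np.concatenate([proj(o[0],T(p,P))-o[1] for P,o in kp]),g)
    print('fit',r.x[:2].round(1),np.degrees(r.x[2]).round(2),'res px',r.fun.round(1).tolist()); return r.x
for n,o in dict(capA=[tp(93,118),sp(525,308)],capB=[tp(88,212),sp(588,257)],stopR=[tp(181,66),sp(398,411)],stopL=[tp(55,57),sp(530,485)],
  restTR=[tp(716,175),sp(14,224)],restTL=[tp(605,197),sp(112,252)],restBL=[tp(648,406),sp(221,146)],reel=[tp(459,241),sp(266,243)],jar=[tp(478,42),sp(103,322)]).items():
    x,e=tri(o); print(n,x.round(1),round(e,2))
print('rest');r=fit([((70,-37,8),tp(716,175)),((70,37,8),tp(605,197)),((-70,37,8),tp(648,406)),((-70,-37,8),tp(758,385)),((70,-37,8),sp(14,224)),((70,37,8),sp(112,252)),((-70,37,8),sp(221,146))],[500,-170,0.1])
print('rack');k=fit([((113,-39,58),tp(181,66)),((113,39,58),tp(55,57)),((113,-39,58),sp(398,411)),((113,39,58),sp(530,485)),((113,39,0),sp(530,557)),((113,-39,0),sp(397,497)),((-115,39,8),tp(40,425)),((-115,-39,8),tp(170,430))],[550,200,0])
u=np.array([np.cos(np.radians(40)),0,np.sin(np.radians(40))]);f0=np.array([-35,0,52])
for d in (0,40,105): print('C axis',d,T(r,f0+d*u).round(1),((proj(t,T(r,f0+d*u))-[175,130])*4).round(),((proj(s,T(r,f0+d*u))-[215,170])*4).round())
E
python3 m1.py
```

```text
capA [630.7 218.1 113. ] 0.37
capB [575.  219.9 113.2] 0.43
stopR [675.9 175.2  57.3] 0.09
stopL [681.3 255.7  54.6] 0.63
restTR [ 616.9 -162.6    5. ] 0.36
restTL [602.9 -91.6   4.9] 0.12
restBL [ 468.3 -118.1    4.9] 0.17
reel [570.    3.   31.8] 0.32
jar [695.1  -9.3  42.7] 0.01
rest
fit [ 542.9 -139.5] 11.19 res px [-0.3, -0.7, -0.8, -0.7, -0.5, 0.5, 0.6, 0.2, -0.9, -0.7, -0.0, -0.5, 0.5, -1.0]
rack
fit [565.6 221.3] -2.84 res px [-0.7, -0.3, -0.5, 0.5, 0.3, 0.2, -0.7, -1.9, -1.8, 2.7, 0.4, 0.8, 1.2, 1.0, -0.9, 1.3]
C axis 0 [ 508.6 -146.3   52. ] [700. 336.] [142.  95.]
C axis 40 [ 538.7 -140.3   77.7] [696. 282.] [115.  81.]
C axis 105 [ 587.5 -130.7  119.5] [689. 189.] [66. 58.]
```

```bash
cat >> h.py <<'E'
from scipy.spatial.transform import Rotation as Ro
import json
def pose():
    s=env.state(); return s['ee_pos'],Ro.from_euler('xyz',s['ee_rot'],degrees=True)
def rows(p1,R1,n,p0=None,R0=None):
    if p0 is None: p0,R0=pose()
    w=(R0.inv()*R1).as_rotvec()/n; d=(np.array(p1)-p0)/n/10; out=[]; R=R0
    for i in range(n):
        t=R.inv().apply(d); out.append(dict(zip(['tx','ty','tz','wx','wy','wz'],[round(float(v),k) for v,k in zip([*t,*w],[2]*3+[3]*3)]))); R=R*Ro.from_rotvec(w)
    for i in range(0,n,12): print(json.dumps([{k:v for k,v in r.items() if v} for r in out[i:i+12]]))
def tool(yaw,back):  # back: 0=down; + tips trail toward -x; - tips reach forward
    y,b=np.radians(yaw),np.radians(back); h=np.array([np.cos(y),np.sin(y),0])
    z=-np.sin(b)*h-np.array([0,0,np.cos(b)]); yy=np.array([np.sin(y),-np.cos(y),0]); return Ro.from_matrix(np.c_[np.cross(yy,z),yy,z])
E
python3 - <<'E'
from h import *
f=pickle.load(open('wrist0.pkl','rb')); V=f['view']; c=-V[:3,:3].T@V[:3,3]; p,R=pose()
print('cam in tool',R.inv().apply(c-p).round(1),'look',R.inv().apply(-V[2,:3]).round(2),'right',R.inv().apply(V[0,:3]).round(2))
Rt=tool(90,0); print('check',tool(163.7,0).as_matrix().round(2)[:,2],R.as_euler('xyz',degrees=True))
rows([430,225,330],tool(80,0),14)
E
```

```text
cam in tool [  83.    -0.5 -170.8] look [-0.29 -0.    0.96] right [-0.  1. -0.]
check [ 0.  0. -1.] [-1.79928796e+02 -1.78343985e-03  1.63738689e+02]
[{"tx": -2.5, "ty": -1.7, "tz": -0.83, "wz": 0.104}, {"tx": -2.66, "ty": -1.43, "tz": -0.83, "wz": 0.104}, {"tx": -2.8, "ty": -1.15, "tz": -0.83, "wz": 0.104}, {"tx": -2.9, "ty": -0.85, "tz": -0.83, "wz": 0.104}, {"tx": -2.97, "ty": -0.54, "tz": -0.83, "wz": 0.104}, {"tx": -3.01, "ty": -0.23, "tz": -0.83, "wz": 0.104}, {"tx": -3.02, "ty": 0.09, "tz": -0.83, "wz": 0.104}, {"tx": -3.0, "ty": 0.4, "tz": -0.83, "wz": 0.104}, {"tx": -2.94, "ty": 0.71, "tz": -0.83, "wz": 0.104}, {"tx": -2.85, "ty": 1.01, "tz": -0.83, "wz": 0.104}, {"tx": -2.73, "ty": 1.3, "tz": -0.83, "wz": 0.104}, {"tx": -2.58, "ty": 1.58, "tz": -0.83, "wz": 0.104}]
[{"tx": -2.4, "ty": 1.84, "tz": -0.83, "wz": 0.104}, {"tx": -2.19, "ty": 2.08, "tz": -0.83, "wz": 0.104}]
```

Request:
move_arm:
  plan:
    - {"tx": -2.5,"ty": -1.7,"tz": -0.83,"wz": 0.104}
    - {"tx": -2.66,"ty": -1.43,"tz": -0.83,"wz": 0.104}
    - {"tx": -2.8,"ty": -1.15,"tz": -0.83,"wz": 0.104}
    - {"tx": -2.9,"ty": -0.85,"tz": -0.83,"wz": 0.104}
    - {"tx": -2.97,"ty": -0.54,"tz": -0.83,"wz": 0.104}
    - {"tx": -3.01,"ty": -0.23,"tz": -0.83,"wz": 0.104}
    - {"tx": -3.02,"ty": 0.09,"tz": -0.83,"wz": 0.104}
    - {"tx": -3.0,"ty": 0.4,"tz": -0.83,"wz": 0.104}
    - {"tx": -2.94,"ty": 0.71,"tz": -0.83,"wz": 0.104}
    - {"tx": -2.85,"ty": 1.01,"tz": -0.83,"wz": 0.104}
    - {"tx": -2.73,"ty": 1.3,"tz": -0.83,"wz": 0.104}
    - {"tx": -2.58,"ty": 1.58,"tz": -0.83,"wz": 0.104}

```text
schema error: expected keys tx, ty, tz, wx, wy, wz
```

Request:
move_arm:
  plan:
    - {"tx": -2.4,"ty": 1.84,"tz": -0.83,"wz": 0.104}
    - {"tx": -2.19,"ty": 2.08,"tz": -0.83,"wz": 0.104}
    - {"tx": 0}
    - {"tx": 0}
    - {"tx": 0}

```text
schema error: expected keys tx, ty, tz, wx, wy, wz
```

Run:
```python
from h import *
f=grab_frame('wrist'); pickle.dump(f,open('w1.pkl','wb')); save('w1',f)
print(env.state()['qpos'].round(1))
rows([515,-142,240],tool(11.2,15),14)
```

```text
[72.6 18.3 89.7 -0.  72.  -1.1]
[{"tx": -3.82, "ty": -4.05, "tz": -0.19, "wx": 0.025, "wy": -0.006, "wz": 0.189}, {"tx": -4.51, "ty": -3.26, "tz": -0.07, "wx": 0.025, "wy": -0.006, "wz": 0.189}, {"tx": -5.04, "ty": -2.36, "tz": 0.03, "wx": 0.025, "wy": -0.006, "wz": 0.189}, {"tx": -5.39, "ty": -1.37, "tz": 0.11, "wx": 0.025, "wy": -0.006, "wz": 0.189}, {"tx": -5.55, "ty": -0.33, "tz": 0.16, "wx": 0.025, "wy": -0.006, "wz": 0.189}, {"tx": -5.52, "ty": 0.72, "tz": 0.19, "wx": 0.025, "wy": -0.006, "wz": 0.189}, {"tx": -5.28, "ty": 1.75, "tz": 0.19, "wx": 0.025, "wy": -0.006, "wz": 0.189}, {"tx": -4.86, "ty": 2.71, "tz": 0.17, "wx": 0.025, "wy": -0.006, "wz": 0.189}, {"tx": -4.26, "ty": 3.58, "tz": 0.11, "wx": 0.025, "wy": -0.006, "wz": 0.189}, {"tx": -3.51, "ty": 4.32, "tz": 0.04, "wx": 0.025, "wy": -0.006, "wz": 0.189}, {"tx": -2.64, "ty": 4.9, "tz": -0.06, "wx": 0.025, "wy": -0.006, "wz": 0.189}, {"tx": -1.68, "ty": 5.31, "tz": -0.17, "wx": 0.025, "wy": -0.006, "wz": 0.189}]
[{"tx": -0.65, "ty": 5.52, "tz": -0.3, "wx": 0.025, "wy": -0.006, "wz": 0.189}, {"tx": 0.39, "ty": 5.54, "tz": -0.44, "wx": 0.025, "wy": -0.006, "wz": 0.189}]
```

View pics/w1.png

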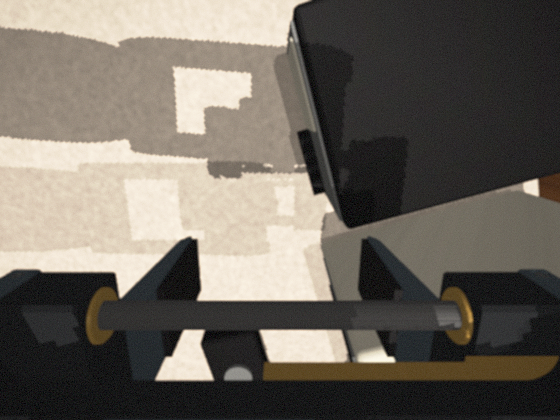

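The moves were refused because every row needs all six keys. The wrist picture is from the start pose, with the fingers filling its lower half and no rack in view. I'll resend the moves in full form.

Request:
move_arm:
  plan:
    - {"tx": -2.5,"ty": -1.7,"tz": -0.83,"wx": 0,"wy": 0,"wz": 0.104}
    - {"tx": -2.66,"ty": -1.43,"tz": -0.83,"wx": 0,"wy": 0,"wz": 0.104}
    - {"tx": -2.8,"ty": -1.15,"tz": -0.83,"wx": 0,"wy": 0,"wz": 0.104}
    - {"tx": -2.9,"ty": -0.85,"tz": -0.83,"wx": 0,"wy": 0,"wz": 0.104}
    - {"tx": -2.97,"ty": -0.54,"tz": -0.83,"wx": 0,"wy": 0,"wz": 0.104}
    - {"tx": -3.01,"ty": -0.23,"tz": -0.83,"wx": 0,"wy": 0,"wz": 0.104}
    - {"tx": -3.02,"ty": 0.09,"tz": -0.83,"wx": 0,"wy": 0,"wz": 0.104}
    - {"tx": -3.0,"ty": 0.4,"tz": -0.83,"wx": 0,"wy": 0,"wz": 0.104}
    - {"tx": -2.94,"ty": 0.71,"tz": -0.83,"wx": 0,"wy": 0,"wz": 0.104}
    - {"tx": -2.85,"ty": 1.01,"tz": -0.83,"wx": 0,"wy": 0,"wz": 0.104}
    - {"tx": -2.73,"ty": 1.3,"tz": -0.83,"wx": 0,"wy": 0,"wz": 0.104}
    - {"tx": -2.58,"ty": 1.58,"tz": -0.83,"wx": 0,"wy": 0,"wz": 0.104}

```text
time_s: 1.2
ee_pos: [392.8, 271.1, 313.9]
ee_rot: [-180.0, -0.0, 91.9]
force: [0.4, 1.2, -0.4]
gripper_width: 91.4
gripper_force: 0.0
```

Request:
move_arm:
  plan:
    - {"tx": -2.4,"ty": 1.84,"tz": -0.83,"wx": 0,"wy": 0,"wz": 0.104}
    - {"tx": -2.19,"ty": 2.08,"tz": -0.83,"wx": 0,"wy": 0,"wz": 0.104}
    - {"tx": 0,"ty": 0,"tz": 0,"wx": 0,"wy": 0,"wz": 0}
    - {"tx": 0,"ty": 0,"tz": 0,"wx": 0,"wy": 0,"wz": 0}
    - {"tx": 0,"ty": 0,"tz": 0,"wx": 0,"wy": 0,"wz": 0}

```text
time_s: 1.62
ee_pos: [430.4, 226.1, 329.7]
ee_rot: [-179.9, 0.0, 80.3]
force: [0.1, 0.2, -0.5]
gripper_width: 91.2
gripper_force: 0.0
```

Run:
```python
from h import *
f=grab_frame('wrist'); pickle.dump(f,open('w2.pkl','wb')); save('w2',f)
print(env.state()['qpos'].round(1),pose()[0])
k=(565.6,221.3,np.radians(-2.84))
for P in [(113,-39,58),(113,39,58),(-115,39,8),(-115,-39,8)]: print(proj(f,T(k,P)).round())
rows([515,-142,240],tool(11.2,15),12)
```

```text
[26.4  7.1 88.   0.  85.  36. ] [430.10891595 226.46431626 329.67155689]
[462. 182.]
[465. 123.]
[290. 141.]
[295. 192.]
[{"tx": -2.91, "ty": 1.21, "tz": 0.75, "wx": 0.013, "wy": -0.019, "wz": 0.1}, {"tx": -2.76, "ty": 1.5, "tz": 0.78, "wx": 0.013, "wy": -0.019, "wz": 0.1}, {"tx": -2.58, "ty": 1.78, "tz": 0.81, "wx": 0.013, "wy": -0.019, "wz": 0.1}, {"tx": -2.37, "ty": 2.04, "tz": 0.83, "wx": 0.013, "wy": -0.019, "wz": 0.1}, {"tx": -2.14, "ty": 2.28, "tz": 0.85, "wx": 0.013, "wy": -0.019, "wz": 0.1}, {"tx": -1.88, "ty": 2.49, "tz": 0.86, "wx": 0.013, "wy": -0.019, "wz": 0.1}, {"tx": -1.61, "ty": 2.68, "tz": 0.85, "wx": 0.013, "wy": -0.019, "wz": 0.1}, {"tx": -1.32, "ty": 2.83, "tz": 0.85, "wx": 0.013, "wy": -0.019, "wz": 0.1}, {"tx": -1.01, "ty": 2.96, "tz": 0.83, "wx": 0.013, "wy": -0.019, "wz": 0.1}, {"tx": -0.69, "ty": 3.06, "tz": 0.81, "wx": 0.013, "wy": -0.019, "wz": 0.1}, {"tx": -0.37, "ty": 3.12, "tz": 0.78, "wx": 0.013, "wy": -0.019, "wz": 0.1}, {"tx": -0.04, "ty": 3.15, "tz": 0.74, "wx": 0.013, "wy": -0.019, "wz": 0.1}]
```

View pics/w2.png

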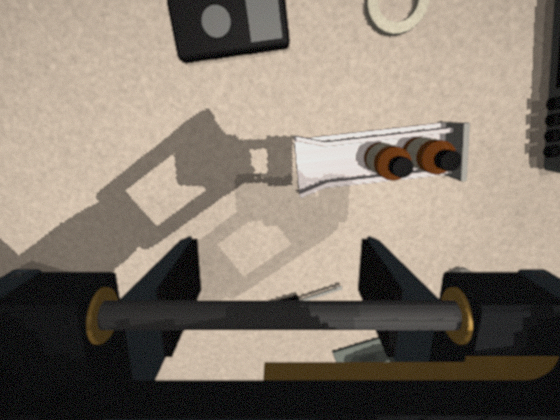

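The wrist view shows the rack with its mouth around (297,164), its stop around (465,150), and the caps at (400,167) and (447,160). I'll zoom in once to get the rack pose exactly.

Run:
```python
import cv2
a=cv2.imread('pics/w2.png')[110:210,285:477]; cv2.imwrite('pics/w2c.png',cv2.resize(a,None,fx=4,fy=4,interpolation=cv2.INTER_CUBIC))
```

```text
(no output)
```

View pics/w2c.png

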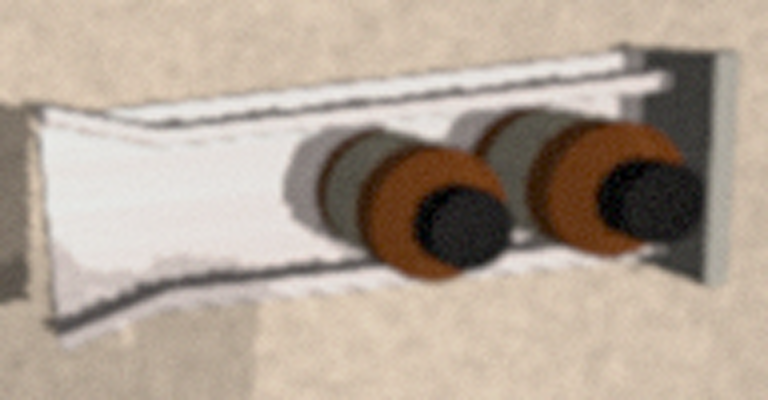

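```bash
cat > m2.py <<'E'
from m1 import *
w=pickle.load(open('w2.pkl','rb')); wp=lambda a,b:(w,np.array([(a+.5)/4-.5+285,(b+.5)/4-.5+110]))
print('---')
for n,P,o in [('A',tri([tp(93,118),sp(525,308)])[0],wp(652,200)),('B',tri([tp(88,212),sp(588,257)])[0],wp(465,226))]: print(n,(proj(w,P)-o[1]).round(1))
for n,o in dict(capA=[tp(93,118),sp(525,308),wp(652,200)],capB=[tp(88,212),sp(588,257),wp(465,226)],stopR=[tp(181,66),sp(398,411),wp(722,283)],stopL=[tp(55,57),sp(530,485),wp(738,50)]).items():
    x,e=tri(o); print(n,x.round(1),round(e,2))
W=[((113,-39,58),wp(722,283)),((113,39,58),wp(738,50)),((105,39,58),wp(717,52)),((105,-39,58),wp(705,280))]
S=[((113,-39,58),sp(398,411)),((113,39,58),sp(530,485)),((113,-39,0),sp(397,497))]
Tt=[((113,-39,58),tp(181,64)),((113,39,58),tp(55,55)),((-115,39,8),tp(40,425)),((-115,-39,8),tp(170,430))]
for q in (W,S,Tt,W+S+Tt): fit(q,[565,221,-.05])
E
python3 m2.py | sed -n '/---/,$p'
```

```text
---
A [-0.   3.6]
B [-0.6  3.5]
capA [631.3 220.8 112.4] 1.44
capB [576.  222.6 113. ] 1.51
stopR [678.6 177.4  59.7] 1.25
stopL [684.5 255.7  58.3] 1.39
fit [571.2 223.8] -3.68 res px [0.8, -0.1, 0.5, -0.6, -0.5, -0.4, -0.8, 1.3]
fit [566.9 224.2] -4.0 res px [0.5, 0.4, -1.0, -1.2, 0.6, 1.0]
fit [567.8 220.7] -3.32 res px [-0.1, -0.5, 0.1, -0.0, 1.0, -0.1, -1.0, 0.6]
fit [569.9 222.5] -3.01 res px [0.3, 0.0, -0.8, -0.4, -1.8, -0.1, -1.3, 1.4, -0.5, 1.4, -1.6, -0.4, -0.4, 2.1, -1.1, -1.4, -0.8, -0.8, 0.6, -0.8, -1.4, -0.4]
```

Run:
```python
from h import *
rows([578,-132.5,195],tool(11.2,15),12)
```

```text
[{"tx": -2.74, "ty": 1.72, "tz": 1.12, "wx": 0.013, "wy": -0.019, "wz": 0.1}, {"tx": -2.54, "ty": 1.99, "tz": 1.15, "wx": 0.013, "wy": -0.019, "wz": 0.1}, {"tx": -2.3, "ty": 2.25, "tz": 1.16, "wx": 0.013, "wy": -0.019, "wz": 0.1}, {"tx": -2.04, "ty": 2.48, "tz": 1.18, "wx": 0.013, "wy": -0.019, "wz": 0.1}, {"tx": -1.76, "ty": 2.69, "tz": 1.18, "wx": 0.013, "wy": -0.019, "wz": 0.1}, {"tx": -1.46, "ty": 2.87, "tz": 1.17, "wx": 0.013, "wy": -0.019, "wz": 0.1}, {"tx": -1.14, "ty": 3.01, "tz": 1.16, "wx": 0.013, "wy": -0.019, "wz": 0.1}, {"tx": -0.81, "ty": 3.13, "tz": 1.14, "wx": 0.013, "wy": -0.019, "wz": 0.1}, {"tx": -0.48, "ty": 3.21, "tz": 1.11, "wx": 0.013, "wy": -0.019, "wz": 0.1}, {"tx": -0.13, "ty": 3.25, "tz": 1.07, "wx": 0.013, "wy": -0.019, "wz": 0.1}, {"tx": 0.21, "ty": 3.26, "tz": 1.03, "wx": 0.013, "wy": -0.019, "wz": 0.1}, {"tx": 0.56, "ty": 3.23, "tz": 0.98, "wx": 0.013, "wy": -0.019, "wz": 0.1}]
```

Request:
move_arm:
  plan:
    - {"tx": -2.74,"ty": 1.72,"tz": 1.12,"wx": 0.013,"wy": -0.019,"wz": 0.1}
    - {"tx": -2.54,"ty": 1.99,"tz": 1.15,"wx": 0.013,"wy": -0.019,"wz": 0.1}
    - {"tx": -2.3,"ty": 2.25,"tz": 1.16,"wx": 0.013,"wy": -0.019,"wz": 0.1}
    - {"tx": -2.04,"ty": 2.48,"tz": 1.18,"wx": 0.013,"wy": -0.019,"wz": 0.1}
    - {"tx": -1.76,"ty": 2.69,"tz": 1.18,"wx": 0.013,"wy": -0.019,"wz": 0.1}
    - {"tx": -1.46,"ty": 2.87,"tz": 1.17,"wx": 0.013,"wy": -0.019,"wz": 0.1}
    - {"tx": -1.14,"ty": 3.01,"tz": 1.16,"wx": 0.013,"wy": -0.019,"wz": 0.1}
    - {"tx": -0.81,"ty": 3.13,"tz": 1.14,"wx": 0.013,"wy": -0.019,"wz": 0.1}
    - {"tx": -0.48,"ty": 3.21,"tz": 1.11,"wx": 0.013,"wy": -0.019,"wz": 0.1}
    - {"tx": -0.13,"ty": 3.25,"tz": 1.07,"wx": 0.013,"wy": -0.019,"wz": 0.1}
    - {"tx": 0.21,"ty": 3.26,"tz": 1.03,"wx": 0.013,"wy": -0.019,"wz": 0.1}
    - {"tx": 0.56,"ty": 3.23,"tz": 0.98,"wx": 0.013,"wy": -0.019,"wz": 0.1}

```text
time_s: 2.67
ee_pos: [578.9, -132.7, 194.6]
ee_rot: [180.0, 15.0, 11.0]
force: [-0.2, 0.3, 0.4]
gripper_width: 91.4
gripper_force: 0.0
```

Request:
move_arm:
  plan:
    - {"tx": 0,"ty": 0,"tz": 0,"wx": 0,"wy": 0,"wz": 0}
    - {"tx": 0,"ty": 0,"tz": 0,"wx": 0,"wy": 0,"wz": 0}
    - {"tx": 0,"ty": 0,"tz": 0,"wx": 0,"wy": 0,"wz": 0}
    - {"tx": 0,"ty": 0,"tz": 0,"wx": 0,"wy": 0,"wz": 0}

```text
time_s: 3.0
ee_pos: [578.4, -131.3, 196.2]
ee_rot: [180.0, 14.8, 11.3]
force: [-0.2, 0.5, 0.4]
gripper_width: 91.5
gripper_force: 0.0
```

Run:
```python
from h import *
f=grab_frame('wrist'); pickle.dump(f,open('w3.pkl','wb'))
s=env.state(); print(s['qpos'].round(1),s['ee_pos'],s['ee_rot'])
r=(542.9,-139.5,np.radians(11.19)); u=np.array([np.cos(np.radians(40)),0,np.sin(np.radians(40))]);f0=np.array([-35,0,52])
for d in (0,40,74,86,105): print(d,proj(f,T(r,f0+d*u)).round(1))
for P in [(70,-37,8),(70,37,8)]: print(proj(f,T(r,P)).round(1))
cv2.imwrite('pics/w3.png',cv2.resize(f['color'][20:300,120:440,::-1],None,fx=2.1,fy=2.1,interpolation=cv2.INTER_CUBIC))
```

```text
[-10.8  28.1  78.2  -5.6  87.5  68.8] [ 578.42790581 -131.38753514  196.43559202] [179.95501828  14.82734957  11.3016107 ]
0 [279.8 226. ]
40 [280.  214.4]
74 [280.1 202. ]
86 [280.2 196.9]
105 [280.3 187.9]
[316.8 115.1]
[243.3 115. ]
```

View pics/w3.png

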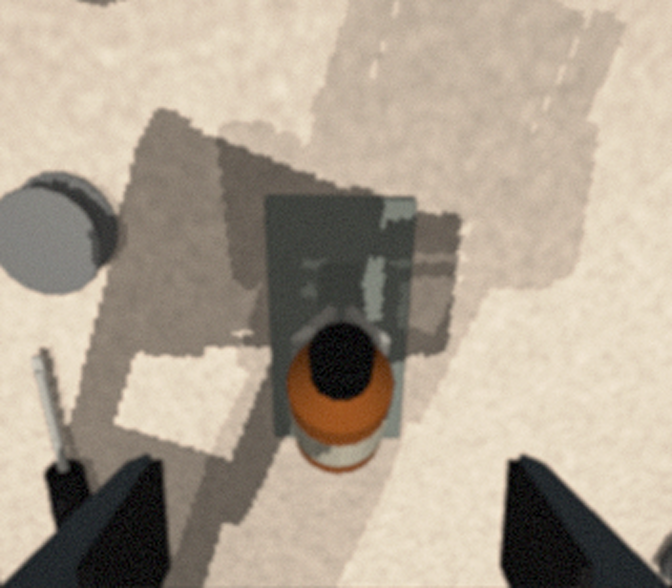

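The bottle's axis lies at about column 282.7 in the full picture, against 279 for the fingers' centre line. That puts it 3 mm toward +tool y. The rest corners and the top view also show it about 2 mm off, so I'll shift by 3 mm and go down.

Request:
move_arm:
  plan:
    - {"tx": 0,"ty": 0.1,"tz": 1.6,"wx": 0,"wy": 0,"wz": 0}
    - {"tx": 0,"ty": 0.1,"tz": 1.6,"wx": 0,"wy": 0,"wz": 0}
    - {"tx": 0,"ty": 0.1,"tz": 1.6,"wx": 0,"wy": 0,"wz": 0}
    - {"tx": 0,"ty": 0,"tz": 1.6,"wx": 0,"wy": 0,"wz": 0}
    - {"tx": 0,"ty": 0,"tz": 1.6,"wx": 0,"wy": 0,"wz": 0}
    - {"tx": 0,"ty": 0,"tz": 1.6,"wx": 0,"wy": 0,"wz": 0}
    - {"tx": 0,"ty": 0,"tz": 1.6,"wx": 0,"wy": 0,"wz": 0}
    - {"tx": 0,"ty": 0,"tz": 1.0,"wx": 0,"wy": 0,"wz": 0}
    - {"tx": 0,"ty": 0,"tz": 0.6,"wx": 0,"wy": 0,"wz": 0}
    - {"tx": 0,"ty": 0,"tz": 0.4,"wx": 0,"wy": 0,"wz": 0}
    - {"tx": 0,"ty": 0,"tz": 0,"wx": 0,"wy": 0,"wz": 0}
    - {"tx": 0,"ty": 0,"tz": 0,"wx": 0,"wy": 0,"wz": 0}

```text
time_s: 4.05
ee_pos: [546.5, -142.6, 68.7]
ee_rot: [179.9, 14.8, 11.2]
force: [-0.4, 0.3, -1.3]
gripper_width: 91.0
gripper_force: 0.0
```

Request:
move_arm:
  plan:
    - {"tx": 0,"ty": 0,"tz": 0,"wx": 0,"wy": 0,"wz": 0}
    - {"tx": 0,"ty": 0,"tz": 0,"wx": 0,"wy": 0,"wz": 0}
    - {"tx": 0,"ty": 0,"tz": 0,"wx": 0,"wy": 0,"wz": 0}
    - {"tx": 0,"ty": 0,"tz": 0,"wx": 0,"wy": 0,"wz": 0}
    - {"tx": 0,"ty": 0,"tz": 0,"wx": 0,"wy": 0,"wz": 0}
    - {"tx": 0,"ty": 0,"tz": 0,"wx": 0,"wy": 0,"wz": 0}
  gripper: 3.8
  force: 8

```text
time_s: 4.55
ee_pos: [545.9, -142.7, 68.1]
ee_rot: [180.0, 14.9, 11.1]
force: [-1.2, 0.2, 0.3]
gripper_width: 54.4
gripper_force: 0.0
```

Request:
move_arm:
  plan:
    - {"tx": 0,"ty": 0,"tz": 0,"wx": 0,"wy": 0,"wz": 0}
    - {"tx": 0,"ty": 0,"tz": 0,"wx": 0,"wy": 0,"wz": 0}
    - {"tx": 0,"ty": 0,"tz": 0,"wx": 0,"wy": 0,"wz": 0}
    - {"tx": 0,"ty": 0,"tz": 0,"wx": 0,"wy": 0,"wz": 0}

```text
time_s: 4.88
ee_pos: [545.0, -140.2, 68.2]
ee_rot: [-179.8, 15.0, 11.1]
force: [-2.5, 5.7, 2.1]
gripper_width: 44.0
gripper_force: 8.0
```

Request:
move_arm:
  plan:
    - {"tx": 0,"ty": -0.15,"tz": 0,"wx": 0,"wy": 0,"wz": 0}
    - {"tx": 0,"ty": -0.1,"tz": 0,"wx": 0,"wy": 0,"wz": 0}
    - {"tx": 0,"ty": 0,"tz": 0,"wx": 0,"wy": 0,"wz": 0}
    - {"tx": 0,"ty": 0,"tz": 0,"wx": 0,"wy": 0,"wz": 0}
  force: 30
  gripper: 3.8

```text
time_s: 5.22
ee_pos: [545.0, -140.1, 68.1]
ee_rot: [180.0, 14.9, 11.1]
force: [-2.8, 1.4, 2.5]
gripper_width: 43.6
gripper_force: 30.0
```

Request:
move_arm:
  plan:
    - {"tx": -0.13,"ty": 0,"tz": -0.48,"wx": 0,"wy": 0,"wz": 0}
    - {"tx": -0.26,"ty": 0,"tz": -0.97,"wx": 0,"wy": 0,"wz": 0}
    - {"tx": -0.39,"ty": 0,"tz": -1.45,"wx": 0,"wy": 0,"wz": 0}
    - {"tx": -0.39,"ty": 0,"tz": -1.45,"wx": 0,"wy": 0,"wz": 0}
    - {"tx": -0.26,"ty": 0,"tz": -0.97,"wx": 0,"wy": 0,"wz": 0}
    - {"tx": -0.13,"ty": 0,"tz": -0.48,"wx": 0,"wy": 0,"wz": 0}
    - {"tx": 0,"ty": 0,"tz": 0,"wx": 0,"wy": 0,"wz": 0}
    - {"tx": 0,"ty": 0,"tz": 0,"wx": 0,"wy": 0,"wz": 0}

```text
time_s: 5.88
ee_pos: [545.2, -140.2, 128.0]
ee_rot: [179.9, 14.9, 11.1]
force: [-0.2, -0.4, -2.1]
gripper_width: 43.6
gripper_force: 30.0
```

Run:
```python
from h import *
s=env.state(); print(s['ee_pos'],s['ee_rot'],s['force'],s['gripper_width'],s['qpos'].round(1))
rows([530,224.8,130],tool(-3.3,-35),18)
```

```text
[ 545.16646636 -140.24980426  127.98723534] [179.94532575  14.87708587  11.14394892] [-0.16360797 -0.4170612  -2.11236175] 43.61358912950184 [-12.1  28.2  88.4  -6.   77.2  68.8]
[{"tx": 0.3, "ty": -2.01, "tz": -0.09, "wx": -0.002, "wy": 0.048, "wz": 0.014}, {"tx": 0.27, "ty": -2.01, "tz": -0.08, "wx": -0.002, "wy": 0.048, "wz": 0.014}, {"tx": 0.25, "ty": -2.01, "tz": -0.08, "wx": -0.002, "wy": 0.048, "wz": 0.014}, {"tx": 0.22, "ty": -2.02, "tz": -0.07, "wx": -0.002, "wy": 0.048, "wz": 0.014}, {"tx": 0.2, "ty": -2.02, "tz": -0.06, "wx": -0.002, "wy": 0.048, "wz": 0.014}, {"tx": 0.17, "ty": -2.02, "tz": -0.06, "wx": -0.002, "wy": 0.048, "wz": 0.014}, {"tx": 0.14, "ty": -2.02, "tz": -0.06, "wx": -0.002, "wy": 0.048, "wz": 0.014}, {"tx": 0.12, "ty": -2.03, "tz": -0.06, "wx": -0.002, "wy": 0.048, "wz": 0.014}, {"tx": 0.09, "ty": -2.03, "tz": -0.06, "wx": -0.002, "wy": 0.048, "wz": 0.014}, {"tx": 0.07, "ty": -2.03, "tz": -0.06, "wx": -0.002, "wy": 0.048, "wz": 0.014}, {"tx": 0.04, "ty": -2.03, "tz": -0.06, "wx": -0.002, "wy": 0.048, "wz": 0.014}, {"tx": 0.01, "ty": -2.03, "tz": -0.06, "wx": -0.002, "wy": 0.048, "wz": 0.014}]
[{"tx": -0.01, "ty": -2.03, "tz": -0.07, "wx": -0.002, "wy": 0.048, "wz": 0.014}, {"tx": -0.04, "ty": -2.03, "tz": -0.08, "wx": -0.002, "wy": 0.048, "wz": 0.014}, {"tx": -0.06, "ty": -2.03, "tz": -0.08, "wx": -0.002, "wy": 0.048, "wz": 0.014}, {"tx": -0.09, "ty": -2.03, "tz": -0.09, "wx": -0.002, "wy": 0.048, "wz": 0.014}, {"tx": -0.11, "ty": -2.02, "tz": -0.1, "wx": -0.002, "wy": 0.048, "wz": 0.014}, {"tx": -0.13, "ty": -2.02, "tz": -0.11, "wx": -0.002, "wy": 0.048, "wz": 0.014}]
```

Request:
move_arm:
  plan:
    - {"tx": 0.3,"ty": -2.01,"tz": -0.09,"wx": -0.002,"wy": 0.048,"wz": 0.014}
    - {"tx": 0.27,"ty": -2.01,"tz": -0.08,"wx": -0.002,"wy": 0.048,"wz": 0.014}
    - {"tx": 0.25,"ty": -2.01,"tz": -0.08,"wx": -0.002,"wy": 0.048,"wz": 0.014}
    - {"tx": 0.22,"ty": -2.02,"tz": -0.07,"wx": -0.002,"wy": 0.048,"wz": 0.014}
    - {"tx": 0.2,"ty": -2.02,"tz": -0.06,"wx": -0.002,"wy": 0.048,"wz": 0.014}
    - {"tx": 0.17,"ty": -2.02,"tz": -0.06,"wx": -0.002,"wy": 0.048,"wz": 0.014}
    - {"tx": 0.14,"ty": -2.02,"tz": -0.06,"wx": -0.002,"wy": 0.048,"wz": 0.014}
    - {"tx": 0.12,"ty": -2.03,"tz": -0.06,"wx": -0.002,"wy": 0.048,"wz": 0.014}
    - {"tx": 0.09,"ty": -2.03,"tz": -0.06,"wx": -0.002,"wy": 0.048,"wz": 0.014}
    - {"tx": 0.07,"ty": -2.03,"tz": -0.06,"wx": -0.002,"wy": 0.048,"wz": 0.014}
    - {"tx": 0.04,"ty": -2.03,"tz": -0.06,"wx": -0.002,"wy": 0.048,"wz": 0.014}
    - {"tx": 0.01,"ty": -2.03,"tz": -0.06,"wx": -0.002,"wy": 0.048,"wz": 0.014}

```text
time_s: 6.88
ee_pos: [533.5, 103.8, 129.0]
ee_rot: [178.8, -18.3, 2.0]
force: [-0.1, 0.4, -2.6]
gripper_width: 43.5
gripper_force: 30.0
```

Request:
move_arm:
  plan:
    - {"tx": -0.01,"ty": -2.03,"tz": -0.07,"wx": -0.002,"wy": 0.048,"wz": 0.014}
    - {"tx": -0.04,"ty": -2.03,"tz": -0.08,"wx": -0.002,"wy": 0.048,"wz": 0.014}
    - {"tx": -0.06,"ty": -2.03,"tz": -0.08,"wx": -0.002,"wy": 0.048,"wz": 0.014}
    - {"tx": -0.09,"ty": -2.03,"tz": -0.09,"wx": -0.002,"wy": 0.048,"wz": 0.014}
    - {"tx": -0.11,"ty": -2.02,"tz": -0.1,"wx": -0.002,"wy": 0.048,"wz": 0.014}
    - {"tx": -0.13,"ty": -2.02,"tz": -0.11,"wx": -0.002,"wy": 0.048,"wz": 0.014}
    - {"tx": 0,"ty": 0,"tz": 0,"wx": 0,"wy": 0,"wz": 0}
    - {"tx": 0,"ty": 0,"tz": 0,"wx": 0,"wy": 0,"wz": 0}
    - {"tx": 0,"ty": 0,"tz": 0,"wx": 0,"wy": 0,"wz": 0}
    - {"tx": 0,"ty": 0,"tz": 0,"wx": 0,"wy": 0,"wz": 0}
    - {"tx": 0,"ty": 0,"tz": 0,"wx": 0,"wy": 0,"wz": 0}
    - {"tx": 0,"ty": 0,"tz": 0,"wx": 0,"wy": 0,"wz": 0}

```text
time_s: 7.88
ee_pos: [541.4, 206.0, 151.5]
ee_rot: [-178.4, -31.7, -2.1]
force: [0.0, 0.3, -3.0]
gripper_width: 43.9
gripper_force: 30.0
```

Run:
```python
from h import *
s=env.state(); print(s['ee_pos'],s['ee_rot'],s['force'],s['gripper_width'],s['qpos'].round(1))
f=grab_frame('scene'); pickle.dump(f,open('s4.pkl','wb'))
cv2.imwrite('pics/s4.png',cv2.resize(f['color'][180:320,270:430,::-1],None,fx=4,fy=4,interpolation=cv2.INTER_CUBIC))
p,R=pose(); g=p-19*R.as_matrix()[:,2]
for d in (-54.2,20,50.8): print(d,((proj(f,g+[0,0,d])-[270,180])*4).round())
```

```text
[541.39437565 205.98007213 151.45797019] [-178.37145273  -31.74867945   -2.11351555] [ 0.01741396  0.26525935 -2.99839951] 43.902591415019 [ 27.5  10.9 118.7 -33.5  25.3 146.5]
-54.2 [385. 168.]
20 [394.  46.]
50.8 [398.  -8.]
```

View pics/s4.png

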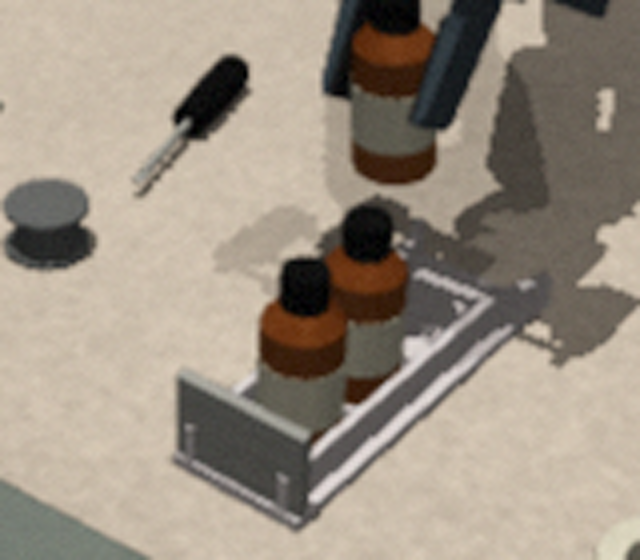

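The picture shows C held upright at (392,110) in the crop, with the rack and the other bottles untouched. Joint 6 stopped at its limit of 146.5, so I need a slightly different yaw to place C. I'll then push with the closed fingers instead of holding C.

```bash
cat >> h.py <<'E'
def fkR(q,s4,s6,c): 
    return Ro.from_euler('ZYZYZ',[q[0],q[1]+q[2],s4*q[3],q[4],s6*q[5]+c],degrees=True)
E
python3 - <<'E'
from h import *
D=[([72.594,18.312,89.639,0,72.044,-1.146],(-180,0,163.74)),([-10.8,28.1,78.2,-5.6,87.5,68.8],(179.955,14.827,11.30)),([27.5,10.9,118.7,-33.5,25.3,146.5],(-178.37,-31.75,-2.11)),([26.4,7.1,88,0,85,36],(-179.9,0,80.3))]
for s4 in(1,-1):
  for s6 in (1,-1):
    for c in (0,90,180,270):
      e=[np.degrees((fkR(q,s4,s6,c).inv()*Ro.from_euler('xyz',r,degrees=True)).magnitude()) for q,r in D]
      if max(e)<30: print(s4,s6,c,np.round(e,1)); best=(s4,s6,c)
s4,s6,c=best
for q1,al in [(24,128),(24,138),(24,145)]:
  for tilt in (-35,-37):
    for yaw in (-3,3,8,14,20):
      M=(Ro.from_euler('ZY',[q1,al],degrees=True).inv()*tool(yaw,tilt))
      a=M.as_euler('ZYZ',degrees=True)
      print(q1,al,tilt,yaw,'q4',round(s4*a[0]),'q5',round(a[1]),'q6',round((s6*(a[2]-c)+180)%360-180))
E
```

```text
Traceback (most recent call last):
  File "h.py", line 28, in fkR
    return Ro.from_euler('ZYZYZ',[q[0],q[1]+q[2],s4*q[3],q[4],s6*q[5]+c],degrees=True)
           ~~~~~~~~~~~~~^^^^^^^^^^^^^^^^^^^^^^^^^^^^^^^^^^^^^^^^^^^^^^^^^^^^^^^^^^^^^^
  File "scipy/spatial/transform/_rotation.pyx", line 1413, in scipy.spatial.transform._rotation.Rotation.from_euler
ValueError: Expected axis specification to be a non-empty string of upto 3 characters, got ZYZYZ
```

```bash
python3 - <<'E'
s=open('h.py').read().replace("""Ro.from_euler('ZYZYZ',[q[0],q[1]+q[2],s4*q[3],q[4],s6*q[5]+c],degrees=True)""","""Ro.from_euler('ZY',[q[0],q[1]+q[2]],degrees=True)*Ro.from_euler('ZYZ',[s4*q[3],q[4],s6*q[5]+c],degrees=True)""")
open('h.py','w').write(s)
E
python3 - <<'E'
from h import *
D=[([72.594,18.312,89.639,0,72.044,-1.146],(-180,0,163.74)),([-10.8,28.1,78.2,-5.6,87.5,68.8],(179.955,14.827,11.30)),([27.5,10.9,118.7,-33.5,25.3,146.5],(-178.37,-31.75,-2.11)),([26.4,7.1,88,0,85,36],(-179.9,0,80.3))]
for s4 in(1,-1):
  for s6 in (1,-1):
    for c in (0,90,180,270):
      e=[np.degrees((fkR(q,s4,s6,c).inv()*Ro.from_euler('xyz',r,degrees=True)).magnitude()) for q,r in D]
      if max(e)<30: print(s4,s6,c,np.round(e,1)); best=(s4,s6,c)
s4,s6,c=best
for q1,al in [(24,128),(24,138),(24,145)]:
  for tilt in (-35,):
    for yaw in (-3,3,8,14,20):
      M=(Ro.from_euler('ZY',[q1,al],degrees=True).inv()*tool(yaw,tilt))
      a=M.as_euler('ZYZ',degrees=True)
      print(q1,al,tilt,yaw,'q4',round(s4*a[0]),'q5',round(a[1]),'q6',round((s6*(a[2]-c)+180)%360-180))
E
```

```text
1 1 90 [0.  0.  0.1 0.1]
24 128 -35 -3 q4 -38 q5 25 q6 148
24 128 -35 3 q4 -33 q5 22 q6 139
24 128 -35 8 q4 -27 q5 20 q6 129
24 128 -35 14 q4 -18 q5 18 q6 116
24 128 -35 20 q4 -8 q5 17 q6 101
24 138 -35 -3 q4 -57 q5 18 q6 168
24 138 -35 3 q4 -54 q5 15 q6 160
24 138 -35 8 q4 -49 q5 12 q6 151
24 138 -35 14 q4 -38 q5 9 q6 136
24 138 -35 20 q4 -18 q5 7 q6 111
24 145 -35 -3 q4 -79 q5 15 q6 -169
24 145 -35 3 q4 -81 q5 12 q6 -171
24 145 -35 8 q4 -83 q5 9 q6 -173
24 145 -35 14 q4 -86 q5 6 q6 -176
24 145 -35 20 q4 -88 q5 2 q6 -178
```

```bash
cat >> h.py <<'E'
D=[([72.594,18.312,89.639,0,72.044,-1.146],(161.0,552.0,213.98)),([26.4,7.1,88,0,85,36],(430.1,226.46,329.67)),([-10.8,28.1,78.2,-5.6,87.5,68.8],(578.43,-131.39,196.44)),([-12.1,28.2,88.4,-6,77.2,68.8],(545.17,-140.25,127.99)),([27.5,10.9,118.7,-33.5,25.3,146.5],(541.39,205.98,151.46))]
def fk(q,k):
    a1,d1,L2,a3,L3,dw=k; A,B=np.radians(q[1]),np.radians(q[1]+q[2])
    r=a1+L2*np.sin(A)+a3*np.cos(B)+L3*np.sin(B); z=d1+L2*np.cos(A)-a3*np.sin(B)+L3*np.cos(B)
    R=fkR(q,1,1,90); c=np.radians(q[0]); return np.array([r*np.cos(c),r*np.sin(c),z])+dw*R.as_matrix()[:,2],R
_f=least_squares(lambda k:np.concatenate([fk(q,k)[0]-p for q,p in D]+[1e-3*(k-[100,300,400,0,400,250])]),[100,300,400,0,400,250]); K=_f.x
def ik(p,R,q0):
    g=lambda q:np.r_[fk(q,K)[0]-p,100*(fk(q,K)[1].inv()*R).as_rotvec()]
    r=least_squares(g,q0); return r.x,np.abs(r.fun).max()
E
python3 - <<'E'
from h import *
print(K.round(0),np.abs(_f.fun).max().round(2))
k=(569,222.5,np.radians(-3.3))
for zz in (62.2,140):
  for yaw in (-3.3,10,18,24,30):
    R=tool(yaw,-35); g=T(k,(-50,0,zz)); q,e=ik(g+19*R.as_matrix()[:,2],R,D[-1][0]); print(zz,yaw,q.round(1),round(e,2))
# pusher: vertical-ish
for yaw in (-3.3,176.7):
  for x in (-80,-27):
    R=tool(-3.3,-12)*Ro.from_euler('z',0 if yaw<0 else 180,degrees=True); q,e=ik(T(k,(x-16,0,40)),R,[24,30,95,0,45,110 if yaw<0 else -70]); print('push',yaw,x,q.round(1),round(e,2))
E
```

```text
Traceback (most recent call last):
NameError: name '_f' is not defined
```

Run:
```python
from h import *
print(K.round(0),max(np.abs(fk(q,K)[0]-p).max() for q,p in D))
k=(569,222.5,np.radians(-3.3))
for zz in (62.2,140):
  for yaw in (-3.3,10,18,24,30):
    R=tool(yaw,-35); g=T(k,(-50,0,zz)); q,e=ik(g+19*R.as_matrix()[:,2],R,D[-1][0]); print(zz,yaw,q.round(1),round(e,2))
for yaw in (-3.3,176.7):
  for x in (-80,-27):
    R=tool(-3.3,-12)*Ro.from_euler('z',0 if yaw<0 else 180,degrees=True); q,e=ik(T(k,(x-16,0,40)),R,[24,30,95,0,45,110 if yaw<0 else -70]); print('push',yaw,x,q.round(1),round(e,2))
```

```text
[ 25. 117. 549.   2. 396. 299.] 10.530434808498427
62.2 -3.3 [ 33.2  21.  127.2 -83.4  20.1 204.2] 0.0
62.2 10 [  28.7   19.8  129.5 -105.1   11.   210.8] 0.0
62.2 18 [ 25.6  19.5 130.2  44.8  -6.2  51.7] 0.0
62.2 24 [ 23.3  19.4 130.3  -5.1  -4.7  94.5] 0.0
62.2 30 [ 20.9  19.5 130.1 -50.6  -6.7 133. ] 0.0
140 -3.3 [ 33.2  13.2 121.9 -53.6  25.1 172. ] 0.0
140 10 [ 28.7  11.7 124.  -45.2  15.  149.6] 0.0
140 18 [ 25.6  11.3 124.6 -25.2  10.3 121.1] 0.0
140 24 [ 23.3  11.2 124.8   2.7   9.1  86.7] 0.0
140 30 [ 20.9  11.3 124.6  29.   10.8  53.9] 0.0
push -3.3 -80 [ 29.4  20.1 118.9 -12.4  31.5 132.7] 0.0
push -3.3 -27 [ 26.2  23.6 112.6 -10.6  33.7 127.9] 0.0
push 176.7 -80 [ 29.4  20.1 118.9 -12.4  31.5 -47.3] 0.0
push 176.7 -27 [ 26.2  23.6 112.6 -10.6  33.7 -52.1] 0.0
```

Run:
```python
from h import *
for q,p in D: print((fk(q,K)[0]-p).round(1))
for x,y in [(600,85),(640,85),(680,85),(700,100)]:
  for yaw in (np.degrees(np.arctan2(y,x)),):
    R=tool(yaw,-35); q,e=ik(np.array([x,y,54.2])+19*R.as_matrix()[:,2],R,[10,30,100,0,20,90]); print(x,y,yaw.round(1),q.round(1),round(e,2))
    R=tool(yaw,0); q,e=ik(np.array([x,y,54.2])+19*R.as_matrix()[:,2],R,[10,30,100,0,20,90]); print('   vertical',q.round(1),round(e,2))
```

```text
[10.5 -4.8  1.1]
[  5.5 -10.2  -4.3]
[-2.4 -8.2  2.6]
[ 2.7 -8.4  4.6]
[-0.7 -4.  -3.9]
600 85 8.1 [  8.1  23.  125.4   0.   -3.4  90. ] 0.0
   vertical [ 8.1 30.5 99.4 -0.  50.1 90. ] 0.0
640 85 7.6 [  7.6  25.7 119.9  -0.   -0.6  90. ] 0.0
   vertical [ 7.6 33.8 93.1 -0.  53.2 90. ] 0.0
680 85 7.1 [  7.1  28.4 114.2  -0.    2.3  90. ] 0.0
   vertical [ 7.1 37.1 86.4  0.  56.5 90. ] 0.0
700 100 8.1 [  8.1  29.9 111.1   0.    4.   90. ] 0.0
   vertical [ 8.1 39.1 82.5 -0.  58.4 90. ] 0.0
```

The placing pose runs out of wrist range at this gripper tilt. I'll take the bottle back to the rest and regrasp it 20° further over, so the tool is nearly vertical when the bottle is upright.

Run:
```python
from h import *
rows([545.2,-140.2,128],tool(11.12,14.9),18)
```

```text
[{"tx": 0.01, "ty": 1.93, "tz": 0.1, "wy": -0.045, "wz": -0.012}, {"tx": -0.01, "ty": 1.93, "tz": 0.1, "wy": -0.045, "wz": -0.012}, {"tx": -0.03, "ty": 1.93, "tz": 0.1, "wy": -0.045, "wz": -0.012}, {"tx": -0.05, "ty": 1.93, "tz": 0.1, "wy": -0.045, "wz": -0.012}, {"tx": -0.07, "ty": 1.92, "tz": 0.11, "wy": -0.045, "wz": -0.012}, {"tx": -0.09, "ty": 1.92, "tz": 0.11, "wy": -0.045, "wz": -0.012}, {"tx": -0.11, "ty": 1.92, "tz": 0.11, "wy": -0.045, "wz": -0.012}, {"tx": -0.12, "ty": 1.92, "tz": 0.12, "wy": -0.045, "wz": -0.012}, {"tx": -0.14, "ty": 1.92, "tz": 0.12, "wy": -0.045, "wz": -0.012}, {"tx": -0.16, "ty": 1.92, "tz": 0.13, "wy": -0.045, "wz": -0.012}, {"tx": -0.18, "ty": 1.92, "tz": 0.13, "wy": -0.045, "wz": -0.012}, {"tx": -0.2, "ty": 1.91, "tz": 0.14, "wy": -0.045, "wz": -0.012}]
[{"tx": -0.21, "ty": 1.91, "tz": 0.15, "wy": -0.045, "wz": -0.012}, {"tx": -0.23, "ty": 1.91, "tz": 0.16, "wy": -0.045, "wz": -0.012}, {"tx": -0.25, "ty": 1.91, "tz": 0.17, "wy": -0.045, "wz": -0.012}, {"tx": -0.26, "ty": 1.9, "tz": 0.18, "wy": -0.045, "wz": -0.012}, {"tx": -0.28, "ty": 1.9, "tz": 0.19, "wy": -0.045, "wz": -0.012}, {"tx": -0.29, "ty": 1.9, "tz": 0.2, "wy": -0.045, "wz": -0.012}]
```

Request:
move_arm:
  plan:
    - {"tx": 0.01,"ty": 1.93,"tz": 0.1,"wx": 0,"wy": -0.045,"wz": -0.012}
    - {"tx": -0.01,"ty": 1.93,"tz": 0.1,"wx": 0,"wy": -0.045,"wz": -0.012}
    - {"tx": -0.03,"ty": 1.93,"tz": 0.1,"wx": 0,"wy": -0.045,"wz": -0.012}
    - {"tx": -0.05,"ty": 1.93,"tz": 0.1,"wx": 0,"wy": -0.045,"wz": -0.012}
    - {"tx": -0.07,"ty": 1.92,"tz": 0.11,"wx": 0,"wy": -0.045,"wz": -0.012}
    - {"tx": -0.09,"ty": 1.92,"tz": 0.11,"wx": 0,"wy": -0.045,"wz": -0.012}
    - {"tx": -0.11,"ty": 1.92,"tz": 0.11,"wx": 0,"wy": -0.045,"wz": -0.012}
    - {"tx": -0.12,"ty": 1.92,"tz": 0.12,"wx": 0,"wy": -0.045,"wz": -0.012}
    - {"tx": -0.14,"ty": 1.92,"tz": 0.12,"wx": 0,"wy": -0.045,"wz": -0.012}
    - {"tx": -0.16,"ty": 1.92,"tz": 0.13,"wx": 0,"wy": -0.045,"wz": -0.012}
    - {"tx": -0.18,"ty": 1.92,"tz": 0.13,"wx": 0,"wy": -0.045,"wz": -0.012}
    - {"tx": -0.2,"ty": 1.91,"tz": 0.14,"wx": 0,"wy": -0.045,"wz": -0.012}

```text
time_s: 8.93
ee_pos: [543.6, -24.8, 136.7]
ee_rot: [179.1, -0.9, 6.6]
force: [1.1, -0.1, -2.4]
gripper_width: 43.4
gripper_force: 30.0
```

Request:
move_arm:
  plan:
    - {"tx": -0.21,"ty": 1.91,"tz": 0.15,"wx": 0,"wy": -0.045,"wz": -0.012}
    - {"tx": -0.23,"ty": 1.91,"tz": 0.16,"wx": 0,"wy": -0.045,"wz": -0.012}
    - {"tx": -0.25,"ty": 1.91,"tz": 0.17,"wx": 0,"wy": -0.045,"wz": -0.012}
    - {"tx": -0.26,"ty": 1.9,"tz": 0.18,"wx": 0,"wy": -0.045,"wz": -0.012}
    - {"tx": -0.28,"ty": 1.9,"tz": 0.19,"wx": 0,"wy": -0.045,"wz": -0.012}
    - {"tx": -0.29,"ty": 1.9,"tz": 0.2,"wx": 0,"wy": -0.045,"wz": -0.012}
    - {"tx": 0,"ty": 0,"tz": 0,"wx": 0,"wy": 0,"wz": 0}
    - {"tx": 0,"ty": 0,"tz": 0,"wx": 0,"wy": 0,"wz": 0}
    - {"tx": 0,"ty": 0,"tz": 0,"wx": 0,"wy": 0,"wz": 0}
    - {"tx": 0,"ty": 0,"tz": 0,"wx": 0,"wy": 0,"wz": 0}

```text
time_s: 9.77
ee_pos: [543.7, -138.4, 129.5]
ee_rot: [179.6, 14.5, 10.6]
force: [-0.8, 0.9, -1.8]
gripper_width: 43.3
gripper_force: 30.0
```

Run:
```python
from h import *
s=env.state(); print(s['ee_pos'],s['ee_rot'],s['gripper_width'],s['force'])
rows([545.0,-140.1,110],tool(11.12,14.9),4)
```

```text
[ 543.70121171 -138.38881849  129.47500838] [179.57347945  14.52776045  10.60381311] 43.25716583511143 [-0.78052398  0.87057563 -1.80167269]
[{"tx": 0.15, "ty": 0.04, "tz": 0.47, "wx": 0.001, "wy": -0.002, "wz": -0.002}, {"tx": 0.15, "ty": 0.05, "tz": 0.47, "wx": 0.001, "wy": -0.002, "wz": -0.002}, {"tx": 0.15, "ty": 0.05, "tz": 0.47, "wx": 0.001, "wy": -0.002, "wz": -0.002}, {"tx": 0.15, "ty": 0.05, "tz": 0.46, "wx": 0.001, "wy": -0.002, "wz": -0.002}]
```

Request:
move_arm:
  plan:
    - {"tx": 0.15,"ty": 0.04,"tz": 0.47,"wx": 0.001,"wy": -0.002,"wz": -0.002}
    - {"tx": 0.15,"ty": 0.05,"tz": 0.47,"wx": 0.001,"wy": -0.002,"wz": -0.002}
    - {"tx": 0.15,"ty": 0.05,"tz": 0.47,"wx": 0.001,"wy": -0.002,"wz": -0.002}
    - {"tx": 0.15,"ty": 0.05,"tz": 0.46,"wx": 0.001,"wy": -0.002,"wz": -0.002}
    - {"tx": 0.16,"ty": 0,"tz": 0.6,"wx": 0,"wy": 0,"wz": 0}
    - {"tx": 0.16,"ty": 0,"tz": 0.6,"wx": 0,"wy": 0,"wz": 0}
    - {"tx": 0.16,"ty": 0,"tz": 0.6,"wx": 0,"wy": 0,"wz": 0}
    - {"tx": 0.16,"ty": 0,"tz": 0.6,"wx": 0,"wy": 0,"wz": 0}
    - {"tx": 0.16,"ty": 0,"tz": 0.6,"wx": 0,"wy": 0,"wz": 0}
    - {"tx": 0.1,"ty": 0,"tz": 0.38,"wx": 0,"wy": 0,"wz": 0}
    - {"tx": 0,"ty": 0,"tz": 0,"wx": 0,"wy": 0,"wz": 0}
    - {"tx": 0,"ty": 0,"tz": 0,"wx": 0,"wy": 0,"wz": 0}

```text
time_s: 10.77
ee_pos: [545.1, -140.9, 74.6]
ee_rot: [179.9, 15.0, 11.1]
force: [0.7, -0.5, -2.3]
gripper_width: 43.4
gripper_force: 30.0
```

Run:
```python
from h import *
s=env.state(); print(s['ee_pos'],s['ee_rot'],s['gripper_width'],s['force'])
rows([545.0,-140.1,69],tool(11.12,14.9),4)
```

```text
[ 545.14870398 -140.85836721   74.57044552] [179.91581611  15.04767305  11.05863127] 43.41927078225524 [ 0.69214505 -0.50374725 -2.27403862]
[{"tx": 0.04, "ty": -0.02, "tz": 0.13, "wy": 0.001}, {"tx": 0.04, "ty": -0.02, "tz": 0.13, "wy": 0.001}, {"tx": 0.04, "ty": -0.02, "tz": 0.13, "wy": 0.001}, {"tx": 0.04, "ty": -0.02, "tz": 0.13, "wy": 0.001}]
```

Request:
move_arm:
  plan:
    - {"tx": 0.04,"ty": -0.02,"tz": 0.13,"wx": 0,"wy": 0.001,"wz": 0}
    - {"tx": 0.04,"ty": -0.02,"tz": 0.13,"wx": 0,"wy": 0.001,"wz": 0}
    - {"tx": 0.04,"ty": -0.02,"tz": 0.13,"wx": 0,"wy": 0.001,"wz": 0}
    - {"tx": 0.04,"ty": -0.02,"tz": 0.13,"wx": 0,"wy": 0.001,"wz": 0}
    - {"tx": 0.01,"ty": 0,"tz": 0.06,"wx": 0,"wy": 0,"wz": 0}
    - {"tx": 0,"ty": 0,"tz": 0,"wx": 0,"wy": 0,"wz": 0}
    - {"tx": 0,"ty": 0,"tz": 0,"wx": 0,"wy": 0,"wz": 0}

```text
time_s: 11.35
ee_pos: [545.2, -140.0, 68.7]
ee_rot: [179.9, 14.8, 11.1]
force: [-0.0, -0.0, -3.0]
gripper_width: 43.3
gripper_force: 30.0
```

Request:
move_arm:
  plan:
    - {"tx": 0.02,"ty": 0,"tz": 0.06,"wx": 0,"wy": 0,"wz": 0}
    - {"tx": 0.01,"ty": 0,"tz": 0.04,"wx": 0,"wy": 0,"wz": 0}
    - {"tx": 0,"ty": 0,"tz": 0,"wx": 0,"wy": 0,"wz": 0}
    - {"tx": 0,"ty": 0,"tz": 0,"wx": 0,"wy": 0,"wz": 0}

```text
time_s: 11.68
ee_pos: [545.2, -140.0, 68.2]
ee_rot: [179.9, 14.8, 11.0]
force: [-1.5, 1.2, 2.6]
gripper_width: 43.3
gripper_force: 30.0
```

Request:
move_arm:
  plan:
    - {"tx": 0,"ty": 0,"tz": 0,"wx": 0,"wy": 0,"wz": 0}
    - {"tx": 0,"ty": 0,"tz": 0,"wx": 0,"wy": 0,"wz": 0}
    - {"tx": 0,"ty": 0,"tz": 0,"wx": 0,"wy": 0,"wz": 0}
    - {"tx": 0,"ty": 0,"tz": 0,"wx": 0,"wy": 0,"wz": 0}
    - {"tx": 0,"ty": 0,"tz": 0,"wx": 0,"wy": 0,"wz": 0}
  gripper: 6.5

```text
time_s: 12.1
ee_pos: [545.3, -140.1, 67.6]
ee_rot: [179.9, 14.8, 11.1]
force: [-0.3, 0.6, -0.6]
gripper_width: 65.2
gripper_force: 0.0
```

Run:
```python
from h import *
s=env.state(); print(s['ee_pos'],s['ee_rot'],s['gripper_width'],s['force'])
p,R=pose(); g=p-19*R.as_matrix()[:,2]; print(g)
R1=tool(11.1,35); g=np.array([549.8,-139.1,86.5]); rows(g+19*R1.as_matrix()[:,2],R1,6)
f=grab_frame('wrist'); cv2.imwrite('pics/w5.png',f['color'][:,:,::-1])
```

```text
[ 545.31057252 -140.08987402   67.56974663] [179.90189167  14.79331853  11.05659453] 65.20574668789811 [-0.34720483  0.57762617 -0.56558004]
[ 550.06560423 -139.12756501   85.93992994]
[{"tx": -0.12, "tz": -0.03, "wy": -0.059}, {"tx": -0.12, "tz": -0.02, "wy": -0.059}, {"tx": -0.12, "tz": -0.01, "wy": -0.059}, {"tx": -0.12, "tz": -0.01, "wy": -0.059}, {"tx": -0.12, "wy": -0.059}, {"tx": -0.12, "tz": 0.01, "wy": -0.059}]
```

View pics/w5.png

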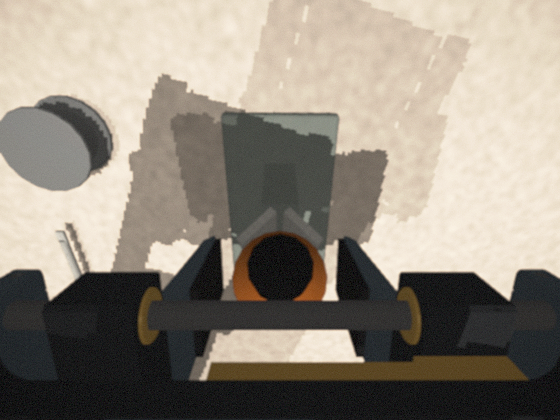

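The bottle lies back in the trough, centred between the open fingers at (280,268). Next I'll pivot 20° about the grasp point and grip again.

Request:
move_arm:
  plan:
    - {"tx": -0.12,"ty": 0,"tz": -0.03,"wx": 0,"wy": -0.059,"wz": 0}
    - {"tx": -0.12,"ty": 0,"tz": -0.02,"wx": 0,"wy": -0.059,"wz": 0}
    - {"tx": -0.12,"ty": 0,"tz": -0.01,"wx": 0,"wy": -0.059,"wz": 0}
    - {"tx": -0.12,"ty": 0,"tz": -0.01,"wx": 0,"wy": -0.059,"wz": 0}
    - {"tx": -0.12,"ty": 0,"tz": 0,"wx": 0,"wy": -0.059,"wz": 0}
    - {"tx": -0.12,"ty": 0,"tz": 0.01,"wx": 0,"wy": -0.059,"wz": 0}
    - {"tx": 0,"ty": 0,"tz": 0,"wx": 0,"wy": 0,"wz": 0}
    - {"tx": 0,"ty": 0,"tz": 0,"wx": 0,"wy": 0,"wz": 0}

```text
time_s: 12.82
ee_pos: [539.1, -141.0, 70.1]
ee_rot: [179.9, 35.1, 11.1]
force: [-0.6, 0.1, -0.0]
gripper_width: 65.0
gripper_force: 0.0
```

Request:
move_arm:
  plan:
    - {"tx": 0,"ty": 0,"tz": 0,"wx": 0,"wy": 0,"wz": 0}
    - {"tx": 0,"ty": 0,"tz": 0,"wx": 0,"wy": 0,"wz": 0}
    - {"tx": 0,"ty": 0,"tz": 0,"wx": 0,"wy": 0,"wz": 0}
    - {"tx": 0,"ty": 0,"tz": 0,"wx": 0,"wy": 0,"wz": 0}
    - {"tx": 0,"ty": 0,"tz": 0,"wx": 0,"wy": 0,"wz": 0}
    - {"tx": 0,"ty": 0,"tz": 0,"wx": 0,"wy": 0,"wz": 0}
  gripper: 3.8
  force: 30

```text
time_s: 13.32
ee_pos: [538.7, -141.4, 71.7]
ee_rot: [179.9, 35.1, 11.0]
force: [0.0, 0.9, 2.0]
gripper_width: 43.2
gripper_force: 30.0
```

Run:
```python
from h import *
s=env.state(); print(s['ee_pos'],s['ee_rot'],s['gripper_width'],s['gripper_force'],s['force'],s['qpos'].round(1))
p,R=pose(); g=p-19*R.as_matrix()[:,2]; print('g',g)
f0=np.array([508.9,-147.5,52]);h=np.array([np.cos(.1937),np.sin(.1937)]); v=g-f0; a=v[:2]@h; d=a*.766+v[2]*.643; print('d',d,'perp',v[2]*.766-a*.643)
rows(p+[0,0,60],R,6)
R1=tool(4,-15+R.as_euler('xyz',degrees=True)[1]-35); print(R1.as_euler('xyz',degrees=True))
k=(569,222.5,np.radians(-3.3)); g1=T(k,(-50,0,8+d)); t=g1+19*R1.as_matrix()[:,2]; print('target TCP',t)
rows(t+[0,0,80],R1,18,p+[0,0,60],R)
for z in (80,0):
  q,e=ik(t+[0,0,z],R1,[24,20,115,-20,25,130]); print(q.round(1),e)
```

```text
[ 538.69168821 -141.36448817   71.72002168] [179.88082007  35.07923227  10.99179405] 43.23539747239751 29.992224226123056 [0.03138057 0.892065   1.95315902] [ -9.   41.4  79.8 -11.5  92.1  73. ]
g [ 549.40327109 -139.24369929   87.26879162]
d 54.340498491983006 perp 0.4374428139883868
[{"tx": -0.57, "tz": -0.82}, {"tx": -0.57, "tz": -0.82}, {"tx": -0.57, "tz": -0.82}, {"tx": -0.57, "tz": -0.82}, {"tx": -0.57, "tz": -0.82}, {"tx": -0.57, "tz": -0.82}]
[180.         -14.92076773   4.        ]
target TCP [523.9631701  225.71946244  43.98112502]
[{"tx": 0.28, "ty": -2.02, "tz": -0.15, "wx": 0.001, "wy": 0.048, "wz": 0.007}, {"tx": 0.27, "ty": -2.02, "tz": -0.13, "wx": 0.001, "wy": 0.048, "wz": 0.007}, {"tx": 0.26, "ty": -2.02, "tz": -0.11, "wx": 0.001, "wy": 0.048, "wz": 0.007}, {"tx": 0.25, "ty": -2.02, "tz": -0.1, "wx": 0.001, "wy": 0.048, "wz": 0.007}, {"tx": 0.24, "ty": -2.03, "tz": -0.08, "wx": 0.001, "wy": 0.048, "wz": 0.007}, {"tx": 0.23, "ty": -2.03, "tz": -0.07, "wx": 0.001, "wy": 0.048, "wz": 0.007}, {"tx": 0.22, "ty": -2.03, "tz": -0.06, "wx": 0.001, "wy": 0.048, "wz": 0.007},
[... 271 characters left out ...]
.01, "wx": 0.001, "wy": 0.048, "wz": 0.007}, {"tx": 0.16, "ty": -2.04, "wx": 0.001, "wy": 0.048, "wz": 0.007}]
[{"tx": 0.14, "ty": -2.04, "tz": 0.01, "wx": 0.001, "wy": 0.048, "wz": 0.007}, {"tx": 0.13, "ty": -2.04, "tz": 0.02, "wx": 0.001, "wy": 0.048, "wz": 0.007}, {"tx": 0.11, "ty": -2.04, "tz": 0.03, "wx": 0.001, "wy": 0.048, "wz": 0.007}, {"tx": 0.1, "ty": -2.04, "tz": 0.04, "wx": 0.001, "wy": 0.048, "wz": 0.007}, {"tx": 0.08, "ty": -2.04, "tz": 0.05, "wx": 0.001, "wy": 0.048, "wz": 0.007}, {"tx": 0.06, "ty": -2.04, "tz": 0.05, "wx": 0.001, "wy": 0.048, "wz": 0.007}]
[ 26.2  16.1 109.4  -8.5  41.  118. ] 1.7053025658242404e-13
[ 26.2  22.1 115.2 -11.5  29.3 121.6] 1.1368683772161603e-13
```

Request:
move_arm:
  plan:
    - {"tx": -0.3,"ty": 0,"tz": -0.42,"wx": 0,"wy": 0,"wz": 0}
    - {"tx": -0.57,"ty": 0,"tz": -0.82,"wx": 0,"wy": 0,"wz": 0}
    - {"tx": -0.84,"ty": 0,"tz": -1.22,"wx": 0,"wy": 0,"wz": 0}
    - {"tx": -0.84,"ty": 0,"tz": -1.22,"wx": 0,"wy": 0,"wz": 0}
    - {"tx": -0.57,"ty": 0,"tz": -0.82,"wx": 0,"wy": 0,"wz": 0}
    - {"tx": -0.3,"ty": 0,"tz": -0.42,"wx": 0,"wy": 0,"wz": 0}
    - {"tx": 0,"ty": 0,"tz": 0,"wx": 0,"wy": 0,"wz": 0}

```text
time_s: 13.9
ee_pos: [539.9, -141.2, 132.2]
ee_rot: [179.8, 34.9, 11.0]
force: [-0.8, 0.3, -2.2]
gripper_width: 43.8
gripper_force: 30.0
```

Request:
move_arm:
  plan:
    - {"tx": 0.28,"ty": -2.02,"tz": -0.15,"wx": 0.001,"wy": 0.048,"wz": 0.007}
    - {"tx": 0.27,"ty": -2.02,"tz": -0.13,"wx": 0.001,"wy": 0.048,"wz": 0.007}
    - {"tx": 0.26,"ty": -2.02,"tz": -0.11,"wx": 0.001,"wy": 0.048,"wz": 0.007}
    - {"tx": 0.25,"ty": -2.02,"tz": -0.1,"wx": 0.001,"wy": 0.048,"wz": 0.007}
    - {"tx": 0.24,"ty": -2.03,"tz": -0.08,"wx": 0.001,"wy": 0.048,"wz": 0.007}
    - {"tx": 0.23,"ty": -2.03,"tz": -0.07,"wx": 0.001,"wy": 0.048,"wz": 0.007}
    - {"tx": 0.22,"ty": -2.03,"tz": -0.06,"wx": 0.001,"wy": 0.048,"wz": 0.007}
    - {"tx": 0.21,"ty": -2.03,"tz": -0.04,"wx": 0.001,"wy": 0.048,"wz": 0.007}
    - {"tx": 0.2,"ty": -2.03,"tz": -0.03,"wx": 0.001,"wy": 0.048,"wz": 0.007}
    - {"tx": 0.19,"ty": -2.03,"tz": -0.02,"wx": 0.001,"wy": 0.048,"wz": 0.007}
    - {"tx": 0.17,"ty": -2.03,"tz": -0.01,"wx": 0.001,"wy": 0.048,"wz": 0.007}
    - {"tx": 0.16,"ty": -2.04,"tz": 0,"wx": 0.001,"wy": 0.048,"wz": 0.007}

```text
time_s: 14.9
ee_pos: [528.1, 104.3, 124.7]
ee_rot: [179.0, 2.0, 6.3]
force: [-0.1, 0.7, -2.1]
gripper_width: 43.5
gripper_force: 30.0
```

Request:
move_arm:
  plan:
    - {"tx": 0.14,"ty": -2.04,"tz": 0.01,"wx": 0.001,"wy": 0.048,"wz": 0.007}
    - {"tx": 0.13,"ty": -2.04,"tz": 0.02,"wx": 0.001,"wy": 0.048,"wz": 0.007}
    - {"tx": 0.11,"ty": -2.04,"tz": 0.03,"wx": 0.001,"wy": 0.048,"wz": 0.007}
    - {"tx": 0.1,"ty": -2.04,"tz": 0.04,"wx": 0.001,"wy": 0.048,"wz": 0.007}
    - {"tx": 0.08,"ty": -2.04,"tz": 0.05,"wx": 0.001,"wy": 0.048,"wz": 0.007}
    - {"tx": 0.06,"ty": -2.04,"tz": 0.05,"wx": 0.001,"wy": 0.048,"wz": 0.007}
    - {"tx": 0,"ty": 0,"tz": 0,"wx": 0,"wy": 0,"wz": 0}
    - {"tx": 0,"ty": 0,"tz": 0,"wx": 0,"wy": 0,"wz": 0}
    - {"tx": 0,"ty": 0,"tz": 0,"wx": 0,"wy": 0,"wz": 0}
    - {"tx": 0,"ty": 0,"tz": 0,"wx": 0,"wy": 0,"wz": 0}

```text
time_s: 15.73
ee_pos: [524.2, 225.2, 121.9]
ee_rot: [179.6, -14.4, 4.1]
force: [-0.7, -0.2, -2.1]
gripper_width: 43.5
gripper_force: 30.0
```

Run:
```python
from h import *
s=env.state(); print(s['ee_pos'],s['ee_rot'],s['gripper_width'],s['gripper_force'],s['force'],s['qpos'].round(1))
R1=Ro.from_euler('xyz',[180,-14.92,4],degrees=True); rows([524,225.7,84],R1,8)
# numeric look: amber/black pixels
for n in ('top','scene'):
    f=grab_frame(n); pickle.dump(f,open(n+'6.pkl','wb'))
p,R=pose(); g=p-19*R.as_matrix()[:,2]
for n in ('top','scene'):
    f=pickle.load(open(n+'6.pkl','rb')); hsv=cv2.cvtColor(f['color'],cv2.COLOR_RGB2HSV); m=((hsv[...,0]<14)&(hsv[...,1]>150)&(hsv[...,2]>50)).astype(np.uint8)
    N,l,st,ce=cv2.connectedComponentsWithStats(m)
    print(n,[(st[i].tolist(),ce[i].round(1).tolist()) for i in range(1,N) if st[i,4]>25]); print([proj(f,g+[0,0,d]).round(1).tolist() for d in (-54.3,19.7,50.7)])
```

```text
[524.15854892 225.24905631 121.87052741] [179.59584375 -14.44939394   4.06659358] 43.50698827872381 29.98473994061129 [-0.73507691 -0.21211076 -2.12910152] [ 25.4  16.4 108.9  -8.4  41.7 117. ]
[{"tx": -0.12, "ty": -0.01, "tz": 0.46, "wx": 0.001, "wy": 0.001}, {"tx": -0.12, "ty": -0.01, "tz": 0.46, "wx": 0.001, "wy": 0.001}, {"tx": -0.12, "ty": -0.01, "tz": 0.46, "wx": 0.001, "wy": 0.001}, {"tx": -0.12, "ty": -0.01, "tz": 0.46, "wx": 0.001, "wy": 0.001}, {"tx": -0.12, "ty": -0.01, "tz": 0.46, "wx": 0.001, "wy": 0.001}, {"tx": -0.12, "ty": -0.01, "tz": 0.46, "wx": 0.001, "wy": 0.001}, {"tx": -0.12, "ty": -0.01, "tz": 0.46, "wx": 0.001, "wy": 0.001}, {"tx": -0.12, "ty": -0.01, "tz": 0.46, "wx": 0.001, "wy": 0.001}]
top [([191, 153, 19, 17, 122], [201.4, 162.8]), ([190, 176, 18, 16, 124], [200.3, 185.0]), ([485, 318, 45, 101, 827], [500.5, 358.9]), ([528, 411, 26, 4, 28], [540.7, 412.4])]
[[196.0, 207.6], [189.0, 204.3], [185.7, 202.7]]
scene [([206, 121, 60, 23, 151], [236.6, 134.6]), ([160, 126, 22, 7, 43], [170.1, 129.0]), ([369, 198, 20, 18, 271], [377.7, 206.6]), ([367, 229, 20, 9, 104], [375.8, 233.2]), ([335, 242, 37, 33, 565], [352.8, 258.2]), ([357, 275, 9, 6, 33], [359.8, 276.8])]
[[376.2, 233.3], [378.7, 203.5], [379.8, 190.3]]
```

Request:
move_arm:
  plan:
    - {"tx": -0.12,"ty": -0.01,"tz": 0.46,"wx": 0.001,"wy": 0.001,"wz": 0}
    - {"tx": -0.12,"ty": -0.01,"tz": 0.46,"wx": 0.001,"wy": 0.001,"wz": 0}
    - {"tx": -0.12,"ty": -0.01,"tz": 0.46,"wx": 0.001,"wy": 0.001,"wz": 0}
    - {"tx": -0.12,"ty": -0.01,"tz": 0.46,"wx": 0.001,"wy": 0.001,"wz": 0}
    - {"tx": -0.12,"ty": -0.01,"tz": 0.46,"wx": 0.001,"wy": 0.001,"wz": 0}
    - {"tx": -0.12,"ty": -0.01,"tz": 0.46,"wx": 0.001,"wy": 0.001,"wz": 0}
    - {"tx": -0.12,"ty": -0.01,"tz": 0.46,"wx": 0.001,"wy": 0.001,"wz": 0}
    - {"tx": -0.12,"ty": -0.01,"tz": 0.46,"wx": 0.001,"wy": 0.001,"wz": 0}
    - {"tx": -0.12,"ty": 0,"tz": 0.44,"wx": 0,"wy": 0,"wz": 0}
    - {"tx": -0.12,"ty": 0,"tz": 0.44,"wx": 0,"wy": 0,"wz": 0}
    - {"tx": 0,"ty": 0,"tz": 0,"wx": 0,"wy": 0,"wz": 0}

```text
time_s: 16.75
ee_pos: [523.4, 226.5, 73.8]
ee_rot: [-180.0, -14.9, 4.1]
force: [-0.1, 0.2, -2.2]
gripper_width: 43.4
gripper_force: 30.0
```

Request:
move_arm:
  plan:
    - {"tx": -0.1,"ty": 0,"tz": 0.39,"wx": 0,"wy": 0,"wz": 0}
    - {"tx": -0.1,"ty": 0,"tz": 0.39,"wx": 0,"wy": 0,"wz": 0}
    - {"tx": -0.1,"ty": 0,"tz": 0.39,"wx": 0,"wy": 0,"wz": 0}
    - {"tx": -0.1,"ty": 0,"tz": 0.39,"wx": 0,"wy": 0,"wz": 0}
    - {"tx": -0.1,"ty": 0,"tz": 0.39,"wx": 0,"wy": 0,"wz": 0}
    - {"tx": -0.05,"ty": 0,"tz": 0.2,"wx": 0,"wy": 0,"wz": 0}
    - {"tx": 0,"ty": 0,"tz": 0,"wx": 0,"wy": 0,"wz": 0}
    - {"tx": 0,"ty": 0,"tz": 0,"wx": 0,"wy": 0,"wz": 0}

```text
time_s: 17.42
ee_pos: [524.3, 226.8, 52.7]
ee_rot: [-179.9, -15.0, 4.1]
force: [0.2, 0.2, -2.5]
gripper_width: 43.3
gripper_force: 30.0
```

Request:
move_arm:
  plan:
    - {"tx": -0.05,"ty": 0.05,"tz": 0.19,"wx": 0,"wy": 0,"wz": 0}
    - {"tx": -0.05,"ty": 0.05,"tz": 0.19,"wx": 0,"wy": 0,"wz": 0}
    - {"tx": -0.05,"ty": 0,"tz": 0.19,"wx": 0,"wy": 0,"wz": 0}
    - {"tx": 0,"ty": 0,"tz": 0,"wx": 0,"wy": 0,"wz": 0}
    - {"tx": 0,"ty": 0,"tz": 0,"wx": 0,"wy": 0,"wz": 0}

```text
time_s: 17.83
ee_pos: [524.3, 225.8, 46.8]
ee_rot: [-179.9, -15.0, 4.1]
force: [0.2, -0.1, -1.7]
gripper_width: 43.8
gripper_force: 30.0
```

Request:
move_arm:
  plan:
    - {"tx": -0.02,"ty": 0,"tz": 0.08,"wx": 0,"wy": 0,"wz": 0}
    - {"tx": -0.02,"ty": 0,"tz": 0.06,"wx": 0,"wy": 0,"wz": 0}
    - {"tx": 0,"ty": 0,"tz": 0,"wx": 0,"wy": 0,"wz": 0}
    - {"tx": 0,"ty": 0,"tz": 0,"wx": 0,"wy": 0,"wz": 0}

```text
time_s: 18.17
ee_pos: [524.3, 225.8, 45.4]
ee_rot: [-179.9, -15.0, 4.1]
force: [-0.3, -0.2, -3.1]
gripper_width: 43.5
gripper_force: 30.0
```

Request:
move_arm:
  plan:
    - {"tx": -0.02,"ty": 0,"tz": 0.08,"wx": 0,"wy": 0,"wz": 0}
    - {"tx": 0,"ty": 0,"tz": 0,"wx": 0,"wy": 0,"wz": 0}
    - {"tx": 0,"ty": 0,"tz": 0,"wx": 0,"wy": 0,"wz": 0}

```text
time_s: 18.42
ee_pos: [524.3, 225.8, 44.6]
ee_rot: [-179.9, -15.0, 4.1]
force: [0.7, -0.1, -3.8]
gripper_width: 43.6
gripper_force: 30.0
```

Request:
move_arm:
  plan:
    - {"tx": -0.02,"ty": 0,"tz": 0.08,"wx": 0,"wy": 0,"wz": 0}
    - {"tx": 0,"ty": 0,"tz": 0,"wx": 0,"wy": 0,"wz": 0}
    - {"tx": 0,"ty": 0,"tz": 0,"wx": 0,"wy": 0,"wz": 0}

```text
time_s: 18.67
ee_pos: [524.3, 225.8, 43.8]
ee_rot: [-179.9, -15.0, 4.1]
force: [0.1, -0.1, -2.5]
gripper_width: 43.8
gripper_force: 30.0
```

Request:
move_arm:
  plan:
    - {"tx": -0.02,"ty": 0,"tz": 0.08,"wx": 0,"wy": 0,"wz": 0}
    - {"tx": 0,"ty": 0,"tz": 0,"wx": 0,"wy": 0,"wz": 0}
    - {"tx": 0,"ty": 0,"tz": 0,"wx": 0,"wy": 0,"wz": 0}

```text
time_s: 18.92
ee_pos: [524.5, 225.9, 43.4]
ee_rot: [-179.9, -15.0, 4.1]
force: [-0.9, 0.4, 2.0]
gripper_width: 43.3
gripper_force: 30.0
```

Request:
move_arm:
  plan:
    - {"tx": -0.01,"ty": 0,"tz": 0.05,"wx": 0,"wy": 0,"wz": 0}
    - {"tx": 0,"ty": 0,"tz": 0,"wx": 0,"wy": 0,"wz": 0}
    - {"tx": 0,"ty": 0,"tz": 0,"wx": 0,"wy": 0,"wz": 0}

```text
time_s: 19.17
ee_pos: [524.6, 226.0, 43.3]
ee_rot: [-179.9, -15.0, 4.1]
force: [-4.2, -0.7, 6.7]
gripper_width: 43.5
gripper_force: 30.0
```

Request:
move_arm:
  plan:
    - {"tx": 0.01,"ty": 0,"tz": -0.05,"wx": 0,"wy": 0,"wz": 0}
    - {"tx": 0,"ty": 0,"tz": 0,"wx": 0,"wy": 0,"wz": 0}
    - {"tx": 0,"ty": 0,"tz": 0,"wx": 0,"wy": 0,"wz": 0}

```text
time_s: 19.42
ee_pos: [524.6, 226.0, 43.4]
ee_rot: [-179.9, -15.0, 4.1]
force: [-2.3, 0.1, 4.7]
gripper_width: 43.5
gripper_force: 30.0
```

Request:
move_arm:
  plan:
    - {"tx": 0,"ty": 0,"tz": 0,"wx": 0,"wy": 0,"wz": 0}
    - {"tx": 0,"ty": 0,"tz": 0,"wx": 0,"wy": 0,"wz": 0}
    - {"tx": 0,"ty": 0,"tz": 0,"wx": 0,"wy": 0,"wz": 0}
    - {"tx": 0,"ty": 0,"tz": 0,"wx": 0,"wy": 0,"wz": 0}
  gripper: 5.2
  force: 10

```text
time_s: 19.75
ee_pos: [524.4, 225.9, 42.8]
ee_rot: [-179.9, -15.0, 4.1]
force: [0.5, -0.6, 0.1]
gripper_width: 52.1
gripper_force: 0.0
```

```bash
cat > look.py <<'E'
from h import *
import sys
s=env.state(); print(s['time_s'],s['ee_pos'].round(1),s['ee_rot'].round(1),s['gripper_width'],s['force'].round(1),s['qpos'].round(1))
for n in ('top','scene'):
    f=grab_frame(n); hsv=cv2.cvtColor(f['color'],cv2.COLOR_RGB2HSV); m=((hsv[...,0]<14)&(hsv[...,1]>150)&(hsv[...,2]>50)).astype(np.uint8)
    N,l,st,ce=cv2.connectedComponentsWithStats(m)
    print(n,[(st[i].tolist(),ce[i].round(1).tolist()) for i in range(1,N) if st[i,4]>20 and 180<ce[i][0]<400 and 140<ce[i][1]<300])
    p,R=pose(); g=p-19*R.as_matrix()[:,2]; print([proj(f,g+[0,0,d]).round(1).tolist() for d in (-54.3,19.7,50.7)])
E
python3 look.py
```

```text
19.75 [524.4 225.9  42.8] [-179.9  -15.     4.1] 52.07433490328008 [ 0.5 -0.6  0.1] [ 25.2  22.1 114.7 -10.7  29.5 119.8]
top [([191, 153, 19, 17, 126], [201.2, 162.7]), ([190, 176, 18, 17, 133], [200.2, 185.4])]
[[202.2, 210.8], [196.2, 207.9], [193.4, 206.6]]
scene [([335, 230, 53, 45, 818], [360.0, 252.2]), ([371, 261, 11, 7, 34], [374.9, 263.7]), ([357, 274, 10, 7, 32], [360.1, 276.7])]
[[373.9, 263.0], [376.2, 235.4], [377.3, 223.2]]
```

Request:
move_arm:
  plan:
    - {"tx": 0,"ty": 0,"tz": 0,"wx": 0,"wy": 0,"wz": 0}
    - {"tx": 0,"ty": 0,"tz": 0,"wx": 0,"wy": 0,"wz": 0}
    - {"tx": 0,"ty": 0,"tz": 0,"wx": 0,"wy": 0,"wz": 0}
    - {"tx": 0,"ty": 0,"tz": 0,"wx": 0,"wy": 0,"wz": 0}
    - {"tx": 0,"ty": 0,"tz": 0,"wx": 0,"wy": 0,"wz": 0}
  gripper: 3.8
  force: 25

```text
time_s: 20.27
ee_pos: [524.4, 225.9, 43.0]
ee_rot: [-179.9, -15.0, 4.1]
force: [0.6, 0.7, -1.1]
gripper_width: 43.4
gripper_force: 25.0
```

Request:
move_arm:
  plan:
    - {"tx": 0.19,"ty": 0.025,"tz": 0.051,"wx": 0,"wy": 0,"wz": 0}
    - {"tx": 0.19,"ty": 0.025,"tz": 0.051,"wx": 0,"wy": 0,"wz": 0}
    - {"tx": 0.19,"ty": 0.025,"tz": 0.051,"wx": 0,"wy": 0,"wz": 0}
    - {"tx": 0.19,"ty": 0.025,"tz": 0.051,"wx": 0,"wy": 0,"wz": 0}
    - {"tx": 0.19,"ty": 0.025,"tz": 0.051,"wx": 0,"wy": 0,"wz": 0}
    - {"tx": 0.19,"ty": 0.025,"tz": 0.051,"wx": 0,"wy": 0,"wz": 0}
    - {"tx": 0.19,"ty": 0.025,"tz": 0.051,"wx": 0,"wy": 0,"wz": 0}
    - {"tx": 0.19,"ty": 0.025,"tz": 0.051,"wx": 0,"wy": 0,"wz": 0}
    - {"tx": 0.19,"ty": 0.025,"tz": 0.051,"wx": 0,"wy": 0,"wz": 0}
    - {"tx": 0.19,"ty": 0.025,"tz": 0.051,"wx": 0,"wy": 0,"wz": 0}

```text
time_s: 21.1
ee_pos: [542.9, 224.4, 43.0]
ee_rot: [-179.9, -14.8, 4.1]
force: [-9.5, 1.3, 10.1]
gripper_width: 43.6
gripper_force: 25.0
```

```bash
python3 look.py
```

```text
21.1 [542.9 224.4  43. ] [-179.9  -14.8    4.1] 43.63824261743241 [-9.5  1.3 10.1] [ 24.2  23.3 112.5  -9.8  30.6 118. ]
top [([191, 153, 19, 17, 126], [201.3, 162.7]), ([190, 174, 18, 18, 128], [200.5, 183.4])]
[[202.9, 203.3], [196.9, 199.9], [194.2, 198.3]]
scene [([335, 235, 46, 40, 716], [357.2, 255.0]), ([357, 276, 7, 6, 27], [359.1, 277.9])]
[[368.8, 267.1], [371.0, 239.4], [372.0, 227.1]]
```

Request:
move_arm:
  plan:
    - {"tx": 0.01,"ty": 0,"tz": -0.06,"wx": 0,"wy": 0,"wz": 0}
    - {"tx": 0,"ty": 0,"tz": 0,"wx": 0,"wy": 0,"wz": 0}
    - {"tx": 0,"ty": 0,"tz": 0,"wx": 0,"wy": 0,"wz": 0}

```text
time_s: 21.45
ee_pos: [544.1, 224.5, 43.0]
ee_rot: [-179.9, -14.9, 4.1]
force: [-1.0, 0.3, -2.3]
gripper_width: 43.7
gripper_force: 25.0
```

Request:
move_arm:
  plan:
    - {"tx": 0.14,"ty": 0.02,"tz": 0.036,"wx": 0,"wy": 0,"wz": 0}
    - {"tx": 0.14,"ty": 0.02,"tz": 0.036,"wx": 0,"wy": 0,"wz": 0}
    - {"tx": 0.14,"ty": 0.02,"tz": 0.036,"wx": 0,"wy": 0,"wz": 0}
    - {"tx": 0.14,"ty": 0.02,"tz": 0.036,"wx": 0,"wy": 0,"wz": 0}

```text
time_s: 21.78
ee_pos: [550.2, 224.3, 43.4]
ee_rot: [-179.9, -15.0, 4.1]
force: [-1.5, -0.3, -3.6]
gripper_width: 43.7
gripper_force: 25.0
```

```bash
python3 look.py
```

```text
21.7833 [550.2 224.3  43.4] [-179.9  -15.     4.1] 43.665704503915066 [-1.5 -0.3 -3.6] [ 23.9  23.7 111.8  -9.7  30.8 117.4]
top [([191, 153, 19, 17, 127], [201.3, 162.7]), ([191, 171, 17, 18, 127], [200.7, 180.5])]
[[203.0, 200.6], [197.0, 197.1], [194.2, 195.4]]
scene [([335, 234, 44, 41, 687], [356.4, 255.7]), ([368, 266, 9, 7, 23], [370.6, 268.5])]
[[367.2, 268.4], [369.4, 240.6], [370.3, 228.3]]
```

Request:
move_arm:
  plan:
    - {"tx": 0.14,"ty": 0.02,"tz": 0.037,"wx": 0,"wy": 0,"wz": 0}
    - {"tx": 0.14,"ty": 0.02,"tz": 0.037,"wx": 0,"wy": 0,"wz": 0}
    - {"tx": 0.14,"ty": 0.02,"tz": 0.037,"wx": 0,"wy": 0,"wz": 0}
    - {"tx": 0.14,"ty": 0.02,"tz": 0.037,"wx": 0,"wy": 0,"wz": 0}
    - {"tx": 0.14,"ty": 0.02,"tz": 0.037,"wx": 0,"wy": 0,"wz": 0}
    - {"tx": 0.14,"ty": 0.02,"tz": 0.037,"wx": 0,"wy": 0,"wz": 0}

```text
time_s: 22.38
ee_pos: [558.6, 223.8, 43.6]
ee_rot: [-179.9, -15.0, 4.1]
force: [-2.7, 0.5, -0.5]
gripper_width: 43.3
gripper_force: 25.0
```

```bash
python3 look.py
```

```text
22.3833 [558.6 223.8  43.6] [-179.9  -15.     4.1] 43.31024928152412 [-2.7  0.5 -0.5] [ 23.4  24.2 110.8  -9.3  31.2 116.7]
top [([192, 150, 17, 17, 125], [201.5, 159.6]), ([191, 168, 18, 17, 122], [201.4, 176.9])]
[[203.2, 197.3], [197.3, 193.5], [194.6, 191.7]]
scene [([333, 237, 44, 39, 683], [353.8, 257.7]), ([365, 269, 7, 6, 21], [367.4, 271.0])]
[[365.0, 270.3], [367.0, 242.4], [367.9, 230.1]]
```

Request:
move_arm:
  plan:
    - {"tx": 0.11,"ty": 0.015,"tz": 0.028,"wx": 0,"wy": 0,"wz": 0}
    - {"tx": 0.11,"ty": 0.015,"tz": 0.028,"wx": 0,"wy": 0,"wz": 0}
    - {"tx": 0.11,"ty": 0.015,"tz": 0.028,"wx": 0,"wy": 0,"wz": 0}
    - {"tx": 0.11,"ty": 0.015,"tz": 0.028,"wx": 0,"wy": 0,"wz": 0}
    - {"tx": 0.11,"ty": 0.015,"tz": 0.028,"wx": 0,"wy": 0,"wz": 0}

```text
time_s: 22.9
ee_pos: [564.5, 223.4, 43.6]
ee_rot: [-179.9, -15.0, 4.1]
force: [-2.5, -0.3, -2.1]
gripper_width: 43.4
gripper_force: 25.0
```

Request:
move_arm:
  plan:
    - {"tx": 0.08,"ty": 0.01,"tz": 0.02,"wx": 0,"wy": 0,"wz": 0}
    - {"tx": 0.08,"ty": 0.01,"tz": 0.02,"wx": 0,"wy": 0,"wz": 0}
    - {"tx": 0,"ty": 0,"tz": 0,"wx": 0,"wy": 0,"wz": 0}

```text
time_s: 23.15
ee_pos: [566.4, 223.4, 43.7]
ee_rot: [-179.9, -15.0, 4.1]
force: [-1.9, 0.7, -3.0]
gripper_width: 44.0
gripper_force: 25.0
```

Request:
move_arm:
  plan:
    - {"tx": 0.08,"ty": 0.01,"tz": 0.02,"wx": 0,"wy": 0,"wz": 0}
    - {"tx": 0.08,"ty": 0.01,"tz": 0.02,"wx": 0,"wy": 0,"wz": 0}
    - {"tx": 0,"ty": 0,"tz": 0,"wx": 0,"wy": 0,"wz": 0}

```text
time_s: 23.4
ee_pos: [568.0, 223.3, 43.8]
ee_rot: [-179.9, -15.0, 4.1]
force: [-1.3, 0.6, -3.3]
gripper_width: 43.8
gripper_force: 25.0
```

Request:
move_arm:
  plan:
    - {"tx": 0.08,"ty": 0.01,"tz": 0.02,"wx": 0,"wy": 0,"wz": 0}
    - {"tx": 0.06,"ty": 0.01,"tz": 0.02,"wx": 0,"wy": 0,"wz": 0}
    - {"tx": 0,"ty": 0,"tz": 0,"wx": 0,"wy": 0,"wz": 0}

```text
time_s: 23.65
ee_pos: [569.4, 223.2, 43.8]
ee_rot: [-179.9, -15.0, 4.1]
force: [-2.1, -0.0, -3.3]
gripper_width: 43.7
gripper_force: 25.0
```

Request:
move_arm:
  plan:
    - {"tx": 0.07,"ty": 0.01,"tz": 0.04,"wx": 0,"wy": 0,"wz": 0}
    - {"tx": 0.07,"ty": 0.01,"tz": 0.03,"wx": 0,"wy": 0,"wz": 0}
    - {"tx": 0,"ty": 0,"tz": 0,"wx": 0,"wy": 0,"wz": 0}

```text
time_s: 23.9
ee_pos: [570.9, 223.2, 43.6]
ee_rot: [-179.9, -15.0, 4.1]
force: [-3.2, 0.2, -0.8]
gripper_width: 43.8
gripper_force: 25.0
```

Request:
move_arm:
  plan:
    - {"tx": 0.06,"ty": 0.01,"tz": 0.02,"wx": 0,"wy": 0,"wz": 0}
    - {"tx": 0,"ty": 0,"tz": 0,"wx": 0,"wy": 0,"wz": 0}
    - {"tx": 0,"ty": 0,"tz": 0,"wx": 0,"wy": 0,"wz": 0}

```text
time_s: 24.15
ee_pos: [571.4, 223.1, 43.6]
ee_rot: [-179.9, -15.0, 4.1]
force: [-4.6, 0.6, 1.1]
gripper_width: 43.2
gripper_force: 25.0
```

```bash
python3 look.py
```

```text
24.15 [571.4 223.1  43.6] [-179.9  -15.     4.1] 43.249827099756274 [-4.6  0.6  1.1] [ 22.8  25.  109.3  -8.9  31.8 115.7]
top [([192, 145, 18, 35, 245], [201.8, 163.1])]
[[203.6, 192.6], [197.7, 188.4], [195.0, 186.5]]
scene [([329, 239, 44, 40, 703], [350.2, 260.4]), ([362, 272, 7, 6, 24], [364.1, 273.7]), ([350, 280, 10, 8, 24], [353.1, 283.7])]
[[361.7, 273.1], [363.7, 245.1], [364.5, 232.7]]
```

Request:
move_arm:
  plan:
    - {"tx": 0.08,"ty": 0.01,"tz": 0.01,"wx": 0,"wy": 0,"wz": 0}
    - {"tx": 0,"ty": 0,"tz": 0,"wx": 0,"wy": 0,"wz": 0}
    - {"tx": 0,"ty": 0,"tz": 0,"wx": 0,"wy": 0,"wz": 0}

```text
time_s: 24.5
ee_pos: [571.6, 223.0, 43.5]
ee_rot: [-179.9, -14.9, 4.1]
force: [-6.4, 1.8, 2.0]
gripper_width: 43.5
gripper_force: 25.0
```

Request:
move_arm:
  plan:
    - {"tx": 0.08,"ty": 0.01,"tz": 0.01,"wx": 0,"wy": 0,"wz": 0}
    - {"tx": 0,"ty": 0,"tz": 0,"wx": 0,"wy": 0,"wz": 0}
    - {"tx": 0,"ty": 0,"tz": 0,"wx": 0,"wy": 0,"wz": 0}

```text
time_s: 24.75
ee_pos: [571.6, 223.0, 43.5]
ee_rot: [-179.9, -14.8, 4.1]
force: [-9.6, 2.4, 2.9]
gripper_width: 43.5
gripper_force: 25.0
```

Request:
move_arm:
  plan:
    - {"tx": 0.08,"ty": 0,"tz": 0.02,"wx": 0,"wy": 0,"wz": 0}
    - {"tx": 0.08,"ty": 0,"tz": 0.02,"wx": 0,"wy": 0,"wz": 0}
    - {"tx": 0,"ty": 0,"tz": 0,"wx": 0,"wy": 0,"wz": 0}
    - {"tx": 0,"ty": 0,"tz": 0,"wx": 0,"wy": 0,"wz": 0}
    - {"tx": 0,"ty": 0,"tz": 0,"wx": 0,"wy": 0,"wz": 0}
  gripper: 3.8
  force: 35

```text
time_s: 25.17
ee_pos: [571.7, 222.9, 43.3]
ee_rot: [-179.9, -14.7, 4.1]
force: [-13.2, 1.9, 6.9]
gripper_width: 43.5
gripper_force: 35.0
```

Request:
move_arm:
  plan:
    - {"tx": -0.1,"ty": 0,"tz": -0.05,"wx": 0,"wy": 0,"wz": 0}
    - {"tx": -0.08,"ty": 0,"tz": -0.04,"wx": 0,"wy": 0,"wz": 0}
    - {"tx": 0,"ty": 0,"tz": 0,"wx": 0,"wy": 0,"wz": 0}
    - {"tx": 0,"ty": 0,"tz": 0,"wx": 0,"wy": 0,"wz": 0}

```text
time_s: 25.5
ee_pos: [571.6, 222.6, 43.4]
ee_rot: [-179.9, -14.8, 4.1]
force: [-6.3, 1.1, -1.6]
gripper_width: 43.5
gripper_force: 35.0
```

Request:
move_arm:
  plan:
    - {"tx": -0.08,"ty": 0,"tz": -0.01,"wx": 0,"wy": 0,"wz": 0}
    - {"tx": 0,"ty": 0,"tz": 0,"wx": 0,"wy": 0,"wz": 0}
    - {"tx": 0,"ty": 0,"tz": 0,"wx": 0,"wy": 0,"wz": 0}

```text
time_s: 25.75
ee_pos: [571.6, 222.7, 43.5]
ee_rot: [-179.9, -14.9, 4.1]
force: [-3.1, 0.2, -3.1]
gripper_width: 43.1
gripper_force: 35.0
```

Request:
move_arm:
  plan:
    - {"tx": 0,"ty": 0,"tz": 0,"wx": 0,"wy": 0,"wz": 0}
    - {"tx": 0,"ty": 0,"tz": 0,"wx": 0,"wy": 0,"wz": 0}
    - {"tx": 0,"ty": 0,"tz": 0,"wx": 0,"wy": 0,"wz": 0}
    - {"tx": 0,"ty": 0,"tz": 0,"wx": 0,"wy": 0,"wz": 0}
    - {"tx": 0,"ty": 0,"tz": 0,"wx": 0,"wy": 0,"wz": 0}
    - {"tx": 0,"ty": 0,"tz": 0,"wx": 0,"wy": 0,"wz": 0}
  gripper: 7
  force: 10

```text
time_s: 26.25
ee_pos: [572.4, 223.1, 44.4]
ee_rot: [-179.9, -15.0, 4.1]
force: [-0.1, -0.1, 0.5]
gripper_width: 69.7
gripper_force: 0.0
```

```bash
python3 look.py
```

```text
26.25 [572.4 223.1  44.4] [-179.9  -15.     4.1] 69.73352199336364 [-0.1 -0.1  0.5] [ 22.8  24.9 109.2  -8.8  31.9 115.6]
top [([192, 145, 18, 34, 249], [202.1, 163.3]), ([203, 187, 5, 9, 33], [204.7, 190.2])]
[[203.6, 192.2], [197.7, 188.1], [195.0, 186.1]]
scene [([329, 240, 46, 39, 733], [350.9, 260.2]), ([362, 272, 7, 6, 22], [364.3, 273.9]), ([350, 280, 10, 8, 22], [353.1, 283.6])]
[[361.5, 273.0], [363.4, 245.0], [364.3, 232.6]]
```

Request:
move_arm:
  plan:
    - {"tx": 0,"ty": 0,"tz": -0.5,"wx": 0,"wy": 0,"wz": 0}
    - {"tx": 0,"ty": 0,"tz": -1,"wx": 0,"wy": 0,"wz": 0}
    - {"tx": 0,"ty": 0,"tz": -1,"wx": 0,"wy": 0,"wz": 0}
    - {"tx": 0,"ty": 0,"tz": -1.5,"wx": 0,"wy": 0,"wz": 0}
    - {"tx": 0,"ty": 0,"tz": -1.5,"wx": 0,"wy": 0,"wz": 0}
    - {"tx": 0,"ty": 0,"tz": -2,"wx": 0,"wy": 0,"wz": 0}
    - {"tx": 0,"ty": 0,"tz": -2,"wx": 0,"wy": 0,"wz": 0}
    - {"tx": 0,"ty": 0,"tz": -2,"wx": 0,"wy": 0,"wz": 0}
    - {"tx": 0,"ty": 0,"tz": -2,"wx": 0,"wy": 0,"wz": 0}
    - {"tx": -1,"ty": 0,"tz": -2,"wx": 0,"wy": 0,"wz": 0}
    - {"tx": -2,"ty": 0,"tz": -2,"wx": 0,"wy": 0,"wz": 0}
    - {"tx": -3,"ty": 0,"tz": -1,"wx": 0,"wy": 0,"wz": 0}

```text
time_s: 27.35
ee_pos: [468.2, 216.0, 211.5]
ee_rot: [-179.7, -15.4, 4.0]
force: [-0.1, 0.4, 0.4]
gripper_width: 70.5
gripper_force: 0.0
```

Request:
move_arm:
  plan:
    - {"tx": -3,"ty": 2,"tz": -1,"wx": 0,"wy": 0,"wz": 0}
    - {"tx": -3,"ty": 2,"tz": 0,"wx": 0,"wy": 0,"wz": 0}
    - {"tx": -3,"ty": 2,"tz": 0,"wx": 0,"wy": 0,"wz": 0}
    - {"tx": 0,"ty": 0,"tz": 0,"wx": 0,"wy": 0,"wz": 0}
    - {"tx": 0,"ty": 0,"tz": 0,"wx": 0,"wy": 0,"wz": 0}

```text
time_s: 27.77
ee_pos: [379.8, 147.9, 194.2]
ee_rot: [-179.9, -15.0, 4.1]
force: [1.2, 0.9, 0.7]
gripper_width: 70.1
gripper_force: 0.0
```

```bash
cat > fin.py <<'E'
from h import *
f=grab_frame('top'); s=grab_frame('scene')
for n,g in (('top',f),('scene',s)):
    hsv=cv2.cvtColor(g['color'],cv2.COLOR_RGB2HSV); m=((hsv[...,0]<14)&(hsv[...,1]>150)&(hsv[...,2]>50)).astype(np.uint8)
    b=(g['color'].max(2)<45).astype(np.uint8)
    for nm,mm in (('amber',m),('black',b)):
        N,l,st,ce=cv2.connectedComponentsWithStats(mm)
        print(n,nm,[(st[i].tolist(),ce[i].round(1).tolist()) for i in range(1,N) if st[i,4]>25 and ((180<ce[i][0]<230 and 140<ce[i][1]<215) if n=='top' else (315<ce[i][0]<400 and 200<ce[i][1]<300))])
k=(569,222.5,np.radians(-3.3))
for x in (83,39,-5): print(x,'cap top should be',proj(f,T(k,(x,0,113))).round(1),proj(s,T(k,(x,0,113))).round(1),'foot',proj(f,T(k,(x,0,8))).round(1))
E
python3 fin.py
```

```text
top amber [([192, 145, 18, 17, 121], [202.2, 154.9]), ([190, 163, 19, 35, 257], [200.8, 181.4])]
top black [([191, 146, 14, 12, 113], [198.4, 150.9]), ([209, 148, 13, 4, 33], [214.8, 149.4]), ([202, 153, 9, 11, 29], [207.3, 159.3]), ([193, 164, 12, 12, 108], [198.4, 169.3]), ([191, 182, 12, 12, 105], [196.5, 187.4]), ([198, 188, 11, 11, 28], [204.6, 194.9])]
scene amber [([329, 240, 45, 39, 688], [350.6, 260.0])]
scene black [([314, 195, 18, 19, 173], [322.9, 203.6]), ([359, 230, 12, 13, 134], [364.4, 236.1]), ([334, 239, 24, 25, 310], [345.4, 250.9])]
83 cap top should be [197.9 150.5] [339.4 251.8] foot [206.2 159.9]
39 cap top should be [196.4 168.9] [352.6 241.6] foot [204.9 176.6]
-5 cap top should be [194.9 187.6] [365.2 232. ] foot [203.5 193.5]
```

```bash
python3 -c "
from workcell import env
print(env.job_done())"
```

```text
the job is handed in; nothing more can be done
None
```

The solvent bottle now stands upright in the rack behind the other two, all three pressed against the end stop with about 13 N and released. The final camera check put the caps upright and at touching spacing. I handed the job in at about 28 s, after one extra step: I set the bottle back in the rest once to regrip it, because the first grip ran out of wrist range.

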